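# Prise the snap-in cover off a gearbox

## Task

The flush aluminium cover on top of the green gearbox is snapped in by a hidden spring catch. Draw the pry bar out of its plywood sleeve by the blade, lay it down on the bench and let go, take it again by its wooden handle, and lever up the cover's near end with it until the catch lets go. Then lay the bar down flat on the bench and set the cover (do not drop it) flat and same side up in the middle of the black rubber mat, leaving everything else where it is.

Things in the scene. Friction and masses are not known exactly. Their poses are not given: they have to be found in the camera images.
- gearbox: Fixed green box, 200 (x) x 120 (y) x 97 mm high, yawed up to 0.25 rad; origin under its centre. In its top, on the centre line, a 34 mm wide trench runs in from its near (-x) end, its floor 76 mm above the bench: open above and at the near end for 53 mm, then 19 mm more as a pocket under the cover, up to a solid wall 72 mm from the near end.
- trench_mouth (a point): Middle of the near edge of the trench floor, 76 mm above the bench; this edge can serve as the fulcrum (the end face drops straight to the bench below it). +x points level along the trench towards the cover, z up.
- cover_mid (a point): Centre (half-way up) of the loose aluminium cover, 120 (x) x 60 (y) x 14 mm, 0.22 kg, plain sides. z up out of its outer face, which bears three shallow dark bars. It starts in a 14 mm deep recess, top flush with the gearbox top (1 to 2 mm gaps all round), near end 54 mm beyond the trench mouth, underside 7 mm above the trench floor.
- cover_lip (a point): Middle of the top edge of the cover's near (-x) end, 60 mm from its centre; axes as the cover's. One hidden sprung catch under the cover, 36 mm from this end on the centre line, holds it down (about 15 to 25 N to prise up). Once this end is raised 5 to 10 mm it snaps under, and from then on carries this end 10 to 15 mm proud, far end still down, to be gripped across the 60 mm width near this end and lifted off.
- bar_grip (a point): Centre of the wooden handle (110 long x 26 wide x 18 mm thick) of the pry bar, 200 mm long, 0.2 kg. Its flat steel blade, 90 long x 24 wide x 5 mm thick, is in line with the middle of the handle (6.5 mm off the bench when flat). x along the bar to the blade tip, y across, z up when flat. Starts flat, handle inside the sleeve, blade sticking out.
- bar_tip (a point): Centre of the blade's end, 145 mm from the handle centre along the bar's x; axes as the bar's.
- sleeve_mouth (a point): Plywood sleeve fixed on the bench, 142 long x 62 wide x 44 mm high, no floor, open at one end (46 wide x 36 mm high, 134 mm deep inside). The point is the centre of the opening, 18 mm above the bench; +x points level straight out of it, the way the bar comes out. The blade stands out of it by 68 to 88 mm.
- mat_mid (a point): Black rubber mat fixed on the bench, 200 (x) x 150 (y) x 4 mm. Centre of its upper face; x along its length. The sleeve and the mat may swap sides of the bench.
- cover: The cover; origin at the centre of its underside.
- bar: The pry bar; origin under its middle, 45 mm from the handle's centre towards the tip.
- offcut: Bystander: loose light wood offcut 90 x 45 x 22 mm, origin under its centre.
- tape_roll: Bystander: loose paper ring 72 mm across, 20 high, origin under its centre.
- glue: Bystander: white bottle 60 mm across, 150 high, upright, origin under its centre.
- screw_jar: Bystander: jar 64 mm across, 80 high, origin under its centre.
- block: Bystander: dark wood block 130 x 60 x 35 mm, origin under its centre.
Things that resemble listed ones, but are neither listed nor needed, are in the scene too. What is meant by the cover is not orange, and is the smaller of those in its own colour.

How it is judged (in metres and radians):
On the way, in this order (a step that is already met when the one before it is completed fails the run):
1. the bar is drawn wholly out of the sleeve, laid on the bench and let go (x of bar_grip in the frame of sleeve_mouth above 0.056 m and height (world z) of bar_grip below 0.02 m and angle between bar_grip's own z axis and vertical below 0.15 rad and contact force between the fingers and bar below 0.1 N and linear speed of bar below 0.03 m/s), for 0.2 s.
2. the bar prises the near end of the cover up (2 mm or more) (z of cover_lip in the frame of trench_mouth above 0.023 m and contact force between bar and cover above 1.5 N).
3. the catch has let go: the near end stands 8 mm or more proud (z of cover_lip in the frame of trench_mouth above 0.029 m), for 0.1 s.
At the end, for the whole second after the job is handed in: The cover lies flat, outer face up and at rest on the mat, its centre within 40 mm of the mat's; the bar lies flat and at rest on the bench itself, not on the mat or anything else; both are let go (horizontal distance between cover_mid and mat_mid below 0.04 m and z of cover_mid in the frame of mat_mid below 0.011 m and angle between cover_mid's own z axis and vertical below 0.08 rad and linear speed of each of cover, bar below 0.02 m/s and height (world z) of bar_grip below 0.0115 m and angle between bar_grip's own z axis and vertical below 0.15 rad); the robot touches nothing.
It fails at once if the cover is dropped (moves at over 0.7 m/s with no finger on it) (linear speed of cover above 0.7 m/s and contact force between the fingers and cover below 0.1 N).
It fails at once if a bystander is shifted by more than 30 mm (distance of any of offcut, tape_roll, glue, screw_jar, block from where it was at the start of the episode above 0.03 m).
It also fails if it takes over 72 s, if anything falls off the work surface, if the arm or the gripper's body presses on something with over 40 N, if the wrist force passes 120 N, or if a joint passes its speed limit or range.

## Robot

A 6-joint arm with a two-finger parallel gripper is mounted at the origin on the work surface. World frame = base frame: x ahead of the robot, y to its left, z up, the work surface at z = 0. Lengths are in mm, angles in rad, forces in N, time in s.
With the tool pointing down it reaches from about 250 to 775 mm from the base axis. Payload 4 kg.
Tool frame: the origin (TCP) lies between the finger pads; the fingertips stand 11 mm ahead of it and the grasp point (between the pads) lies 8 mm behind it; z points along the fingers, y is the direction in which the jaws open and shut (so a half turn about z gives the same grasp; the last joint's range is limited). The gripper opens to 94 mm and grips with 3 to 60 N. Pads are 16 mm wide; open, the fingers measure 119 mm over their backs; the gripper's body (75 mm by 177 mm) begins 78 mm behind the grasp point.
Start: joints at [1.181, 0.087, 1.371, -0, 1.684, -0.103], TCP at [155.596, 527.55, 216.506] pointing down, gripper open.
Joint ranges: [-3.1, 3.1], [-0.76, 2.03], [0.27, 2.55], [-1.08, 4.22], [0.17, 2.65], [-2.57, 2.57]. Speed limits (rad/s): [2.79, 2.79, 3.14, 3.14, 3.14, 3.14].

## Interface

Orientations are given as a unit quaternion [x, y, z, w].
In Python, from plant import monitor, cams, workorder gives the robot as it stands.
- The arm moves only by the tool jog_arm, never from a script. Its argument "commands" is a list of rows, each a list of 3 entries, a list of its own where there are three numbers: the shift along the tool's x, y, z in cm, then the turn, a rotation vector about the tool's x, y, z in degrees, then the opening, from 0 (shut) to 1 (fully open). In form: [[[tx, ty, tz], [ax, ay, az], hand], ...]. A call has 1 to 20 rows; each row is the pose to reach, as a shift and turn from the pose commanded when the call began, along the tool's axes at that moment; what a row does not reach only later rows make up. A row lasts 1/12 s, in which the tool goes at most 41.7 mm and 7.16 degrees, less where a joint would pass 70% of its speed; a pose out of reach is approached as far as the arm can. A call with a gripper value outside its range is refused whole. The fingers move at their own pace and stop on an object; "squeeze" is the grip in N (left out, the last holds). Time passes only in rows, so rows that repeat a pose let the fingers close. It gives the time, the measured TCP pose, the force and the opening at its end, in the units of the state.
- monitor.get_state(): the state, without advancing time (a new reading comes with each control period).
- cams.capture(name): name is "side" or "top" or "wrist"; returns a dict with "color" (400x640x3 uint8, red, green, blue), "fx", "fy", "cx", "cy" (pixels), "xyz" and "rotation" of the camera in the world; the wrist camera has in their place "mount" (4x4, takes a point from camera to tool coordinates, whose origin is the TCP and whose axes are the flange's). Camera axes: x right, y up, looking along -z (the intrinsics and any distortion apply to the point x, -y, -z); pixel columns grow to the right and rows downward; lengths in mm; the calibration is good to about 2 mm. A picture is of the moment at which its call begins: read the wrist's pose just before it. There is no depth.
- workorder.sign_off(): hands the job in, once; it reports no verdict.
The state is a dict: "t": time; "joint_positions": joint angles; "qd": joint speeds; "joint_torque": joint torques, N m; "ee_pos": TCP position; "eef_rot": TCP orientation; "wrist_force": force on the tool from outside, world axes, zero at the start; "wrist_torque": the same for the moment, N m; "grip_width": opening from 0.0 (shut) to 1.0 (fully open).
Only numpy, scipy, OpenCV 4.12 (cv2) and the standard library are available. Lean on these libraries where they do the work, as an engineer would, in place of code of your own. Each camera call takes 0.05 s, during which the arm holds its last target.

## Working session

There is one attempt and no reset: what is moved stays moved. The work goes in short steps, Python scripts to look and compute and a tool call to move; the robot and the scene stay as the last step left them, time stands still between calls to the robot, and variables do not carry over. Pictures are saved under pics/ and viewed, and the job is handed in when it is done.

Besides the shell and the picture viewer there is one more tool, called after ">>>" as name([rows], argument=value, ...), one row to a line, values as JSON. jog_arm: Moves the arm, as the interface text tells. Its arguments: {"type":"object","properties":{"commands":{"type":"array"},"squeeze":{"type":"number"}},"required":["commands"]}

```bash
ls; mkdir -p pics; python3 - <<'E'
from plant import monitor, cams, workorder
import cv2
s=monitor.get_state();print(s)
for n in ("top","side","wrist"):
    c=cams.capture(n);cv2.imwrite(f"pics/{n}0.png",c["color"][:,:,::-1])
    print(n,{k:v for k,v in c.items() if k!="color"})
E
```

```text
pics
{'t': 0.0, 'joint_positions': array([ 1.18090205e+00,  8.79334527e-02,  1.37221001e+00, -1.69749125e-06,
        1.68360719e+00, -1.03063427e-01]), 'qd': array([ 0.00117785, -0.00056291,  0.00145457, -0.00045329, -0.00163021,
       -0.00047821]), 'joint_torque': array([ 1.28028954e-03, -3.40170801e+01, -3.02432299e+01,  7.20693218e-02,
        3.27658828e-02, -1.26853652e-04]), 'ee_pos': array([155.39137227, 527.05472545, 215.33838135]), 'eef_rot': array([ 1.42924311e-01,  9.89733033e-01, -1.04659469e-03, -2.62447779e-04]), 'wrist_force': array([0.67078048, 0.67986119, 0.04345753]), 'wrist_torque': array([ 0.00974909, -0.02290834, -0.01300309]), 'grip_width': 0.9976798179157107}
top {'fx': 367.2785414921827, 'fy': 367.2785414921827, 'cx': 318.60186505627644, 'cy': 200.27594951725933, 'xyz': array([ 387.77297366,   -2.22833473, 1146.75560117]), 'rotation': array([ 0.05303486, -0.0479153 , -0.69800159,  0.71252032])}
side {'fx': 461.7454651035438, 'fy': 461.7454651035438, 'cx': 323.7931389116551, 'cy': 203.64292072198563, 'xyz': array([ 474.13182518, 1043.95803579, 1116.0052638 ]), 'rotation': array([-0.00780302,  0.38124906,  0.92410019, -0.02504205])}
wrist {'fx': 295.58548468381326, 'fy': 295.58548468381326, 'cx': 317.3059300211018, 'cy': 201.88779959491507, 'mount': array([[-1.42036696e-03,  9.64925580e-01,  2.62519730e-01,
         7.61030589e+01],
       [ 9.99998430e-01,  1.64873034e-03, -6.49617287e-04,
        -1.96232055e-01],
       [-1.05965658e-03,  2.62518395e-01, -9.64926406e-01,
        -1.67195003e+02],
       [ 0.00000000e+00,  0.00000000e+00,  0.00000000e+00,
         1.00000000e+00]])}
```

View pics/top0.png

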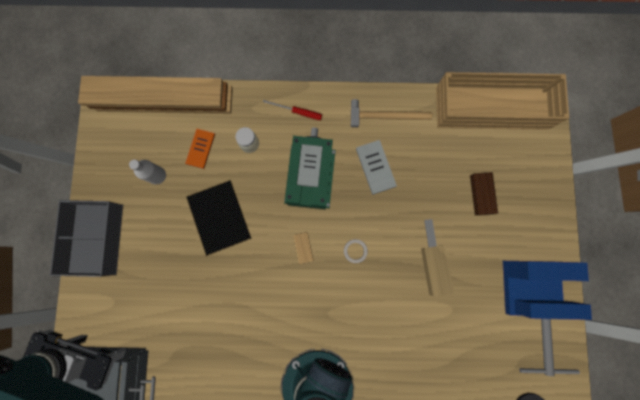

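View pics/side0.png

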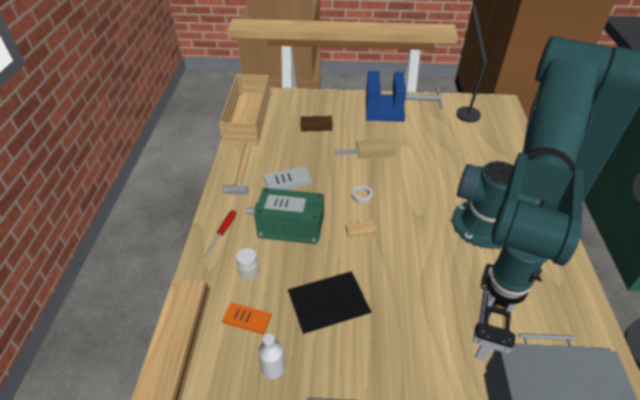

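View pics/wrist0.png

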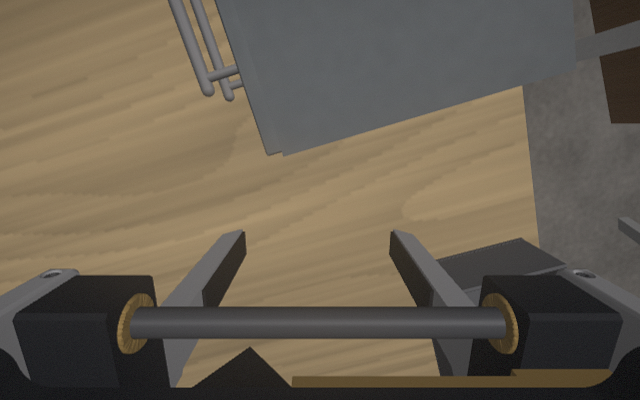

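Top view: gearbox about (310,172) with a grey plate in it at (310,165). A second, larger grey plate lies at (376,166) and an orange one at (200,148). The sleeve is at (437,270) with the blade at (430,233), the mat is at (218,217), the tape roll at (356,251) and the offcut at (304,248). The cover should be the smaller grey plate, the one in the gearbox. I'll check this in enlarged crops.

```bash
cat > h.py <<'E'
import numpy as np, cv2
from scipy.spatial.transform import Rotation as R
from plant import monitor, cams, workorder
def grab(n):
    s=monitor.get_state(); c=cams.capture(n)
    if n=="wrist":
        Rt=R.from_quat(s["eef_rot"]).as_matrix(); M=c["mount"]
        c["Rw"]=Rt@M[:3,:3]; c["ow"]=s["ee_pos"]+Rt@M[:3,3]
    else:
        c["Rw"]=R.from_quat(c["rotation"]).as_matrix(); c["ow"]=np.array(c["xyz"])
    c["img"]=c["color"][:,:,::-1].copy(); return c
def ray(c,u,v):
    d=np.array([(u-c["cx"])/c["fx"],-(v-c["cy"])/c["fy"],-1.0]); return c["Rw"]@d
def onz(c,u,v,z):
    d=ray(c,u,v); return c["ow"]+d*(z-c["ow"][2])/d[2]
def proj(c,p):
    q=c["Rw"].T@(np.asarray(p,float)-c["ow"]); return np.array([c["cx"]-c["fx"]*q[0]/q[2],c["cy"]+c["fy"]*q[1]/q[2]])
def crop(c,u0,v0,u1,v1,f,name):
    cv2.imwrite("pics/"+name,cv2.resize(c["img"][v0:v1,u0:u1],None,fx=f,fy=f,interpolation=cv2.INTER_CUBIC))
def tri(c1,p1,c2,p2):
    d1=ray(c1,*p1);d2=ray(c2,*p2);A=np.stack([d1,-d2],1);x=np.linalg.lstsq(A,c2["ow"]-c1["ow"],rcond=None)[0]
    a=c1["ow"]+d1*x[0];b=c2["ow"]+d2*x[1];return (a+b)/2,np.linalg.norm(a-b)
E
python3 - <<'E'
from h import *
c=grab("top")
crop(c,270,120,410,220,5.7,"top_gb.png")
crop(c,400,160,510,300,4.2,"top_sl.png")
c=grab("side");crop(c,230,100,410,250,4.4,"side_gb.png")
E
```

```text
(no output)
```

View pics/top_gb.png

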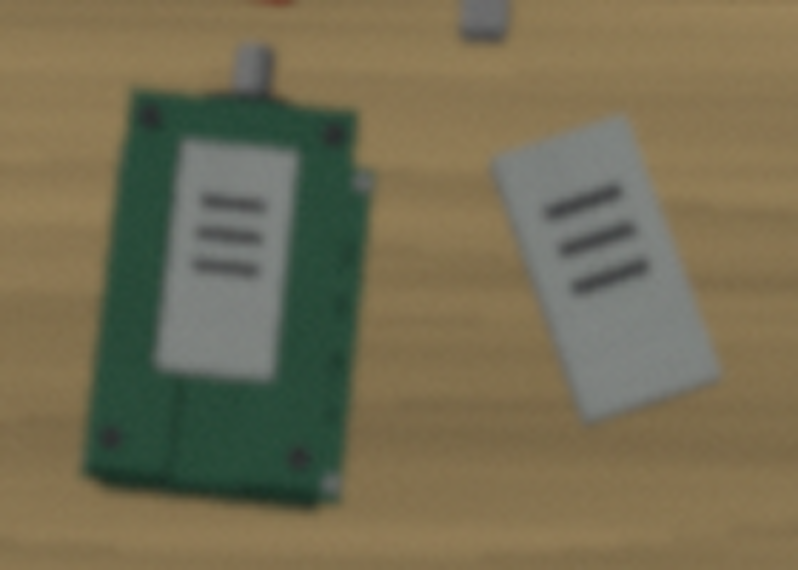

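View pics/top_sl.png

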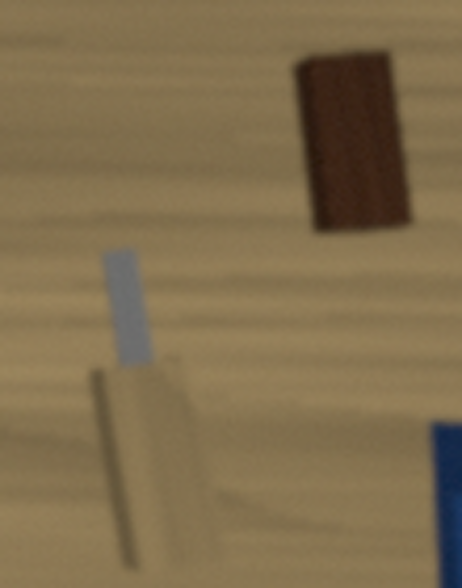

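View pics/side_gb.png

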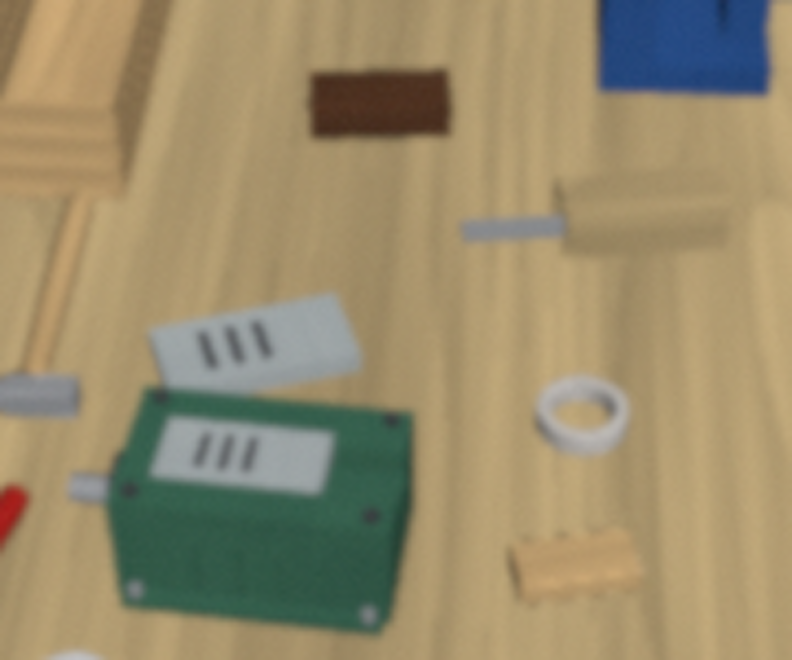

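The crops settle it. The plate set in the gearbox (top px 310,165) is the smaller grey one with three bars. The larger grey one lying loose on the bench at (376,166) and the orange one are decoys. Next I measure.

```bash
python3 - <<'E'
from h import *
np.set_printoptions(precision=1,suppress=True)
c=grab("top")
P=lambda x,y:(400+x/4.2-.4,160+y/4.2-.4)
G=lambda x,y:(270+x/5.7-.4,120+y/5.7-.4)
a=[onz(c,*P(*q),9) for q in ((121,250),(135,362))]
print("blade tip, base@sleeve",a, np.arctan2(*(a[0]-a[1])[1::-1]))
for q in ((94,370),(180,358),(130,568),(217,560)): print("sleeve top",onz(c,*P(*q),44))
print("gearbox corners")
for q in ((132,92),(357,113),(318,500),(86,468)): print(onz(c,*G(*q),97))
for q in ((181,139),(299,152),(276,382),(154,370)): print("cover",onz(c,*G(*q),97))
hsv=cv2.cvtColor(c["img"],cv2.COLOR_BGR2HSV)
m=((hsv[:,:,2]<45)).astype(np.uint8); m[:, :160]=0;m[:,270:]=0;m[:160]=0;m[270:]=0
cn=max(cv2.findContours(m,0,2)[0],key=cv2.contourArea); r=cv2.minAreaRect(cn);print(r)
b=[onz(c,*p,4) for p in cv2.boxPoints(r)];print("mat",b,np.mean(b,0))
for n,q,z in (("offcut",(304,248),22),("tape",(356,251),20),("block",(484,193),35),("jar",(246,139),60),("glue",(140,166),150)): print(n,onz(c,*q,z))
s=grab("side")
S=lambda x,y:(230+x/4.4-.4,100+y/4.4-.4)
print("side blade tip",onz(s,*S(462,231),9),onz(s,*S(565,226),9))
for q in ((180,417),(335,433),(320,494),(152,476)): print("cover side",onz(s,*S(*q),97))
print(len(cn))
E
```

```text
blade tip, base@sleeve [array([ 499.2, -334. ,    9. ]), array([ 417.3, -342.4,    9. ])] 0.10271566066224384
sleeve top [ 410.1 -302.9   44. ]
sleeve top [ 419.8 -363.8   44. ]
sleeve top [ 274.  -325.3   44. ]
sleeve top [ 280.7 -385.8   44. ]
gearbox corners
[730.4  87.6  97. ]
[721.3 -29.5  97. ]
[518.6 -13.   97. ]
[532.6 104.8  97. ]
cover [705.6  61.4  97. ]
cover [699.9   0.2  97. ]
cover [578.7   9.5  97. ]
cover [583.7  71.8  97. ]
((218.07241821289062, 217.4027099609375), (60.94414520263672, 46.279884338378906), 70.34617614746094)
mat [array([555.7, 426.2,   4. ]), array([608.4, 291.3,   4. ]), array([428.7, 217.6,   4. ]), array([378.1, 349.9,   4. ])] [492.7 321.3   4. ]
offcut [402.2  48.9  22. ]
tape [ 396.5 -109.2   20. ]
block [ 580.3 -497.9   35. ]
jar [729.4 233.9  60. ]
glue [617.6 506.3 150. ]
side blade tip [ 499.9 -333.7    9. ] [ 410.9 -345.8    9. ]
cover side [693.2   0.3  97. ]
cover side [580.4  10.3  97. ]
cover side [585.9  71.2  97. ]
cover side [704.9  60.5  97. ]
141
```

```bash
cat >> h.py <<'E'
def Rdown(psi,pitch=0.0):
    # tool z down, tool x at world angle psi; pitch>0 : turn about world axis left of psi so that x dips down
    x=np.array([np.cos(psi),np.sin(psi),0]);z=np.array([0,0,-1.]);y=np.cross(z,x)
    M=np.stack([x,y,z],1); ax=np.array([-np.sin(psi),np.cos(psi),0])
    return R.from_rotvec(ax*pitch).as_matrix()@M
def plan(pos,Rt,s=None):
    s=s or monitor.get_state(); R0=R.from_quat(s["eef_rot"]).as_matrix()
    t=R0.T@(np.asarray(pos)-s["ee_pos"])/10; w=np.degrees(R.from_matrix(R0.T@Rt).as_rotvec())
    print("shift cm",np.round(t,2),"turn deg",np.round(w,1),"rows>=",round(max(np.linalg.norm(t)/4.17,np.linalg.norm(w)/7.16),1))
    return t,w
E
python3 -c "
from h import *
plan([470,-338,260],Rdown(0.15))"
```

```text
shift cm [-54.65 -74.11  -4.35] turn deg [ -0.   0. 155.] rows>= 22.1
```

>>> jog_arm([
  [[-13, -18, -4], [0, 0, 36], 1],
  [[-27, -36, -4.4], [0, 0, 72], 1],
  [[-54.6, -74.1, -4.4], [0, 0, 155], 1],
  [[-54.6, -74.1, -4.4], [0, 0, 155], 1],
  [[-54.6, -74.1, -4.4], [0, 0, 155], 1],
  [[-54.6, -74.1, -4.4], [0, 0, 155], 1],
  [[-54.6, -74.1, -4.4], [0, 0, 155], 1],
  [[-54.6, -74.1, -4.4], [0, 0, 155], 1],
  [[-54.6, -74.1, -4.4], [0, 0, 155], 1],
  [[-54.6, -74.1, -4.4], [0, 0, 155], 1],
  [[-54.6, -74.1, -4.4], [0, 0, 155], 1],
  [[-54.6, -74.1, -4.4], [0, 0, 155], 1],
  [[-54.6, -74.1, -4.4], [0, 0, 155], 1],
  [[-54.6, -74.1, -4.4], [0, 0, 155], 1],
  [[-54.6, -74.1, -4.4], [0, 0, 155], 1],
  [[-54.6, -74.1, -4.4], [0, 0, 155], 1],
  [[-54.6, -74.1, -4.4], [0, 0, 155], 1],
  [[-54.6, -74.1, -4.4], [0, 0, 155], 1],
  [[-54.6, -74.1, -4.4], [0, 0, 155], 1],
  [[-54.6, -74.1, -4.4], [0, 0, 155], 1],
])

```text
t: 2.02
ee_pos: [439.6, -256.7, 257.1]
eef_rot: [0.985, 0.173, 0.0, 0.0]
wrist_force: [0.9, 0.4, 0.5]
grip_width: 1.002
```

```bash
python3 -c "
from h import *
plan([470,-338,260],Rdown(0.15))"
```

```text
shift cm [ 0.08  8.68 -0.29] turn deg [ 0.  -0.  11.3] rows>= 2.1
```

>>> jog_arm([
  [[0.1, 4, -0.2], [0, 0, 6], 1],
  [[0.1, 8.2, -0.3], [0, 0, 11], 1],
  [[0.1, 8.2, -0.3], [0, 0, 11.3], 1],
  [[0.1, 8.2, -0.3], [0, 0, 11.3], 1],
  [[0.1, 8.2, -0.3], [0, 0, 11.3], 1],
])

```text
t: 2.43
ee_pos: [468.7, -330.7, 259.6]
eef_rot: [0.997, 0.079, -0.0, -0.001]
wrist_force: [0.6, 0.3, 1.1]
grip_width: 0.999
```

```bash
python3 - <<'E'
from h import *
c=grab("wrist");cv2.imwrite("pics/w1.png",c["img"]);print(monitor.get_state()["ee_pos"],c["ow"])
E
```

```text
[ 468.76203459 -330.09868546  260.37005783] [ 543.76726885 -319.10108109  426.71250022]
```

View pics/w1.png

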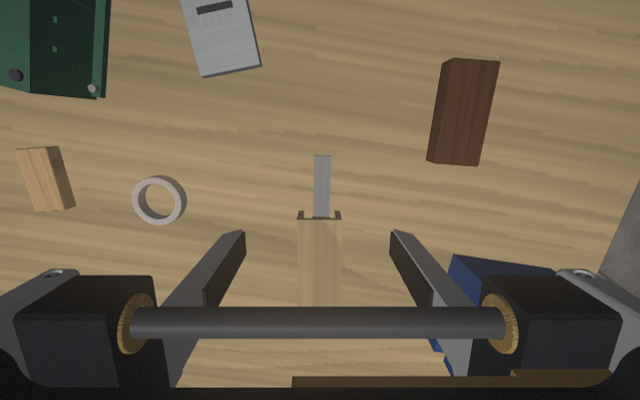

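The wrist view shows the blade tip at (323,155), the blade meeting the sleeve at (321,217), and the sleeve front top edge from (298,219) to (341,219), so the blade is near the sleeve's centre line.

```bash
python3 - <<'E'
from h import *
np.set_printoptions(precision=1,suppress=True)
c=grab("wrist")
crop(c,260,130,380,320,3,"w1c.png")
for q in ((314.5,155),(331,155),(313,216),(331,216)): print("blade",onz(c,*q,10.5))
for q in ((298,218.5),(341.5,218.5),(298,300),(343,300)): print("sleeve",onz(c,*q,44))
E
```

```text
blade [ 499.3 -321.    10.5]
blade [ 502.9 -343.8   10.5]
blade [ 410.3 -332.7   10.5]
blade [ 414.5 -359.    10.5]
sleeve [ 414.2 -311.8   44. ]
sleeve [ 423.6 -370.5   44. ]
sleeve [ 289.  -329.6   44. ]
sleeve [ 299.4 -395.1   44. ]
```

View pics/w1c.png

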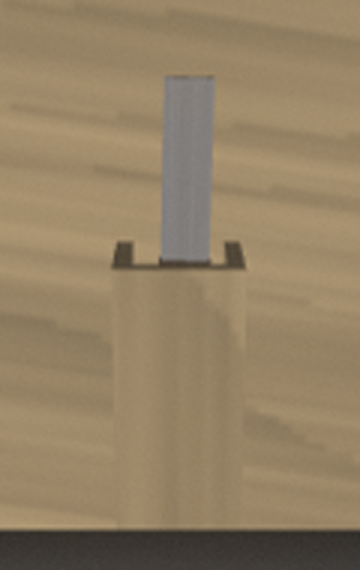

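```bash
python3 -c "
from h import *
plan([466.5,-337.6,14],Rdown(0.15))"
```

```text
shift cm [-0.37  0.72 24.69] turn deg [ 0.  -0.1  0.5] rows>= 5.9
```

>>> jog_arm([
  [[-0.4, 0.7, 4], [0, 0, 0.5], 0.6],
  [[-0.4, 0.7, 8], [0, 0, 0.5], 0.6],
  [[-0.4, 0.7, 12], [0, 0, 0.5], 0.6],
  [[-0.4, 0.7, 16], [0, 0, 0.5], 0.6],
  [[-0.4, 0.7, 19], [0, 0, 0.5], 0.6],
  [[-0.4, 0.7, 22], [0, 0, 0.5], 0.6],
  [[-0.4, 0.7, 23.5], [0, 0, 0.5], 0.6],
  [[-0.4, 0.7, 24.3], [0, 0, 0.5], 0.6],
  [[-0.4, 0.7, 24.5], [0, 0, 0.5], 0.6],
  [[-0.4, 0.7, 24.5], [0, 0, 0.5], 0.6],
  [[-0.4, 0.7, 24.5], [0, 0, 0.5], 0.6],
])

```text
t: 3.45
ee_pos: [467.3, -339.1, 17.3]
eef_rot: [0.997, 0.075, 0.001, 0.001]
wrist_force: [0.5, 0.1, -0.3]
grip_width: 0.599
```

```bash
python3 - <<'E'
from h import *
plan([466.5,-337.6,14],Rdown(0.15))
c=grab("wrist");cv2.imwrite("pics/w2.png",c["img"])
E
```

```text
shift cm [-0.05 -0.16  0.33] turn deg [ 0.2 -0.2 -0. ] rows>= 0.1
```

View pics/w2.png

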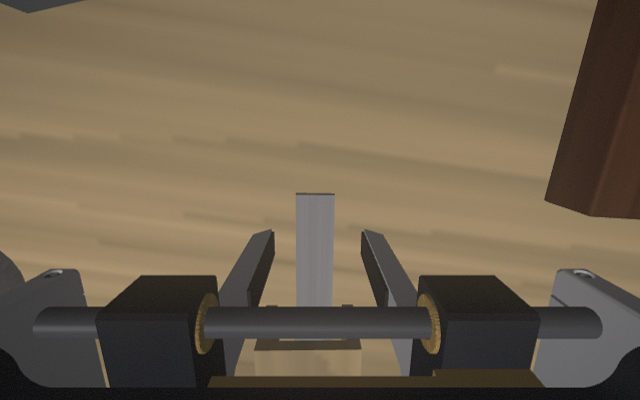

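The blade (columns 296–334) sits between the fingers (275–362). I'll lower the last 3 mm and close.

>>> jog_arm([
  [[0, -0.1, 0.2], [0, 0, 0], 0.6],
  [[0, -0.1, 0.3], [0, 0, 0], 0.5],
  [[0, -0.1, 0.3], [0, 0, 0], 0.2],
  [[0, -0.1, 0.3], [0, 0, 0], 0.2],
  [[0, -0.1, 0.3], [0, 0, 0], 0.2],
  [[0, -0.1, 0.3], [0, 0, 0], 0.2],
  [[0, -0.1, 0.3], [0, 0, 0], 0.2],
  [[0, -0.1, 0.3], [0, 0, 0], 0.2],
], squeeze=40)

```text
t: 4.17
ee_pos: [465.9, -337.5, 11.9]
eef_rot: [0.997, 0.074, -0.0, -0.0]
wrist_force: [-0.1, 0.3, -0.3]
grip_width: 0.246
```

>>> jog_arm([
  [[0, 0, -0.2], [0, 0, 0], 0.2],
  [[1, 0, -0.3], [0, 0, 0], 0.2],
  [[2.5, 0, -0.3], [0, 0, 0], 0.2],
  [[4, 0, -0.3], [0, 0, 0], 0.2],
  [[5.5, 0, -0.3], [0, 0, 0], 0.2],
  [[7, 0, -0.3], [0, 0, 0], 0.2],
  [[8.5, 0, -0.3], [0, 0, 0], 0.2],
  [[10, 0, -0.3], [0, 0, 0], 0.2],
  [[11.5, 0, -0.3], [0, 0, 0], 0.2],
  [[13, 0, -0.3], [0, 0, 0], 0.2],
  [[14.5, 0, -0.3], [0, 0, 0], 0.2],
  [[15.5, 0, -0.3], [0, 0, 0], 0.2],
  [[16, 0, -0.3], [0, 0, 0], 0.2],
  [[16, 0, -0.3], [0, 0, 0], 0.2],
  [[16, 0, -0.3], [0, 0, 0], 0.2],
])

```text
t: 5.42
ee_pos: [624.0, -313.6, 14.6]
eef_rot: [0.997, 0.074, -0.0, -0.0]
wrist_force: [0.6, -0.0, -2.4]
grip_width: 0.243
```

```bash
python3 - <<'E'
from h import *
c=grab("top");crop(c,330,150,510,310,4.4,"t3.png")
print(monitor.get_state()["grip_width"])
E
```

```text
0.2463754158840107
```

View pics/t3.png

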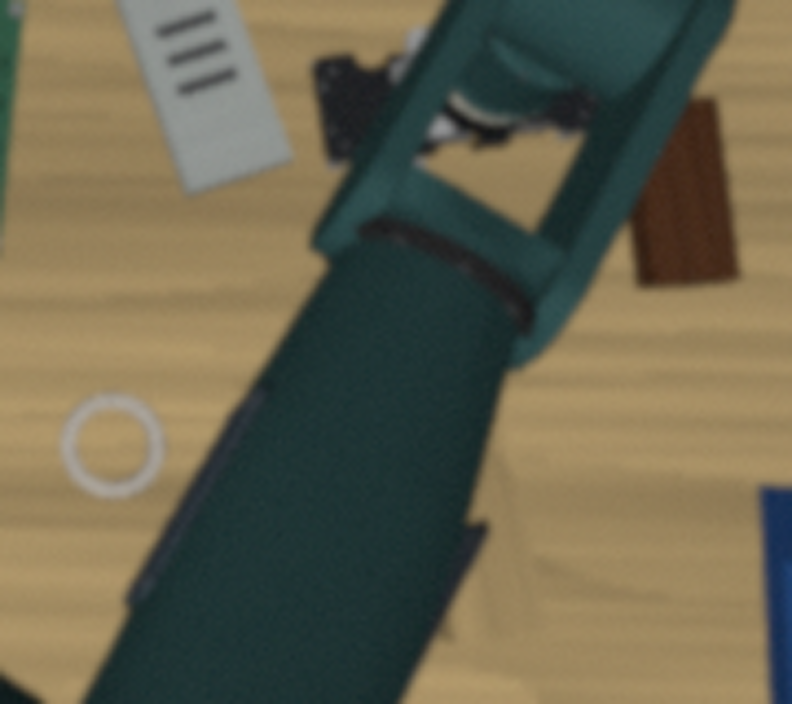

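>>> jog_arm([
  [[0, 0, 0.2], [0, 0, 0], 0.2],
  [[0, 0, 0.3], [0, 0, 0], 0.2],
  [[0, 0, 0.3], [0, 0, 0], 0.7],
  [[0, 0, 0.3], [0, 0, 0], 0.7],
  [[0, 0, 0.3], [0, 0, 0], 0.7],
  [[0, 0, 0.3], [0, 0, 0], 0.7],
  [[0, 0, -2], [0, 0, 0], 0.7],
  [[0, 0, -6], [0, 0, 0], 0.7],
  [[-4, 0, -10], [0, 0, 0], 0.7],
  [[-8, 0, -14], [0, 0, 0], 0.7],
  [[-11, 0, -16], [0, 0, 0], 0.7],
  [[-11, 0, -16], [0, 0, 0], 0.7],
  [[-11, 0, -16], [0, 0, 0], 0.7],
], squeeze=60)

```text
t: 6.55
ee_pos: [514.3, -332.5, 181.6]
eef_rot: [0.997, 0.073, 0.003, 0.004]
wrist_force: [0.9, -0.1, 1.4]
grip_width: 0.695
```

```bash
python3 - <<'E'
from h import *
c=grab("wrist");cv2.imwrite("pics/w4.png",c["img"])
print(monitor.get_state()["ee_pos"])
E
```

```text
[ 515.33356915 -331.46096349  178.74215403]
```

View pics/w4.png

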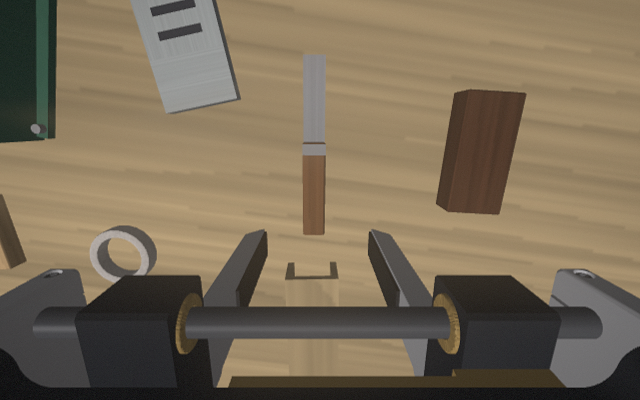

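The bar lies clear of the sleeve. Its tip is at (314,55), the handle's front at about (314,143) and its butt at (314,235).

```bash
python3 - <<'E'
from h import *
np.set_printoptions(precision=1,suppress=True)
c=grab("wrist")
t=onz(c,314.5,55,11);b=onz(c,314,235,18);f=onz(c,314,143,18)
print(t,b,f,np.linalg.norm((t-b)[:2]),np.arctan2(*(t-b)[1::-1]))
u=(t-b)/np.linalg.norm((t-b)[:2]);g=b+u*55;print("grip",g, t-145*u)
plan([g[0],g[1],13],Rdown(np.arctan2(u[1],u[0])))
E
```

```text
[ 657.4 -308.4   11. ] [ 463.1 -335.8   18. ] [ 569.  -320.6   18. ] 196.26437982075214 0.14005044692948385
grip [ 517.5 -328.1   16. ] [ 513.8 -328.6   16.2]
shift cm [ 0.2 -0.2 16.3] turn deg [ 0.1 -0.1  0.4] rows>= 3.9
```

>>> jog_arm([
  [[0, -0.25, 4], [0, 0, 0.4], 0.7],
  [[0, -0.25, 8], [0, 0, 0.4], 0.7],
  [[0, -0.25, 12], [0, 0, 0.4], 0.7],
  [[0, -0.25, 15], [0, 0, 0.4], 0.7],
  [[0, -0.25, 16.1], [0, 0, 0.4], 0.7],
  [[0, -0.25, 16.4], [0, 0, 0.4], 0.7],
  [[0, -0.25, 16.4], [0, 0, 0.4], 0.7],
  [[0, -0.25, 16.4], [0, 0, 0.4], 0.2],
  [[0, -0.25, 16.4], [0, 0, 0.4], 0.2],
  [[0, -0.25, 16.4], [0, 0, 0.4], 0.2],
  [[0, -0.25, 16.4], [0, 0, 0.4], 0.2],
  [[0, -0.25, 16.4], [0, 0, 0.4], 0.2],
  [[0, -0.25, 16.4], [0, 0, 0.4], 0.2],
  [[0, -0.25, 16.4], [0, 0, 0.4], 0.2],
], squeeze=60)

```text
t: 7.82
ee_pos: [516.7, -327.5, 11.3]
eef_rot: [0.997, 0.071, 0.001, 0.0]
wrist_force: [-0.3, -0.9, 6.1]
grip_width: 0.267
```

```bash
python3 - <<'E'
from h import *
np.set_printoptions(precision=4,suppress=True)
for i in range(3):
  c=grab("wrist");s=monitor.get_state();print(s["ee_pos"],s["eef_rot"],s["wrist_force"],s["grip_width"])
cv2.imwrite("pics/w5.png",c["img"])
E
```

```text
[ 516.658  -327.5319   11.2949] [0.9974 0.0715 0.0007 0.0003] [ 0.4613 -0.5935  6.6727] 0.26997659565421755
[ 516.6827 -327.5279   11.2894] [0.9974 0.0715 0.0007 0.0003] [-0.7884  0.0798  6.1358] 0.27239747699506617
[ 516.6533 -327.5039   11.2486] [0.9974 0.0715 0.0006 0.0003] [ 0.2313 -0.453   6.2635] 0.27186593617011573
```

View pics/w5.png

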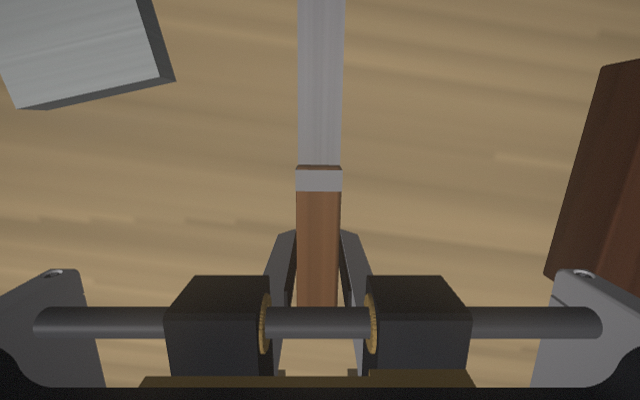

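```bash
python3 - <<'E'
from h import *
plan([362.6,59.5,180],Rdown(-0.085))
E
```

```text
shift cm [ -9.71 -40.49 -16.91] turn deg [ 0.  -0.1 13.1] rows>= 10.8
```

>>> jog_arm([
  [[0, 0, -2], [0, 0, 0], 0.2],
  [[0, 0, -6], [0, 0, 0], 0.2],
  [[0, 0, -10], [0, 0, 0], 0.2],
  [[0, 0, -14], [0, 0, 0], 0.2],
  [[-0.7, -3, -16.9], [0, 0, 1], 0.2],
  [[-1.5, -6.5, -16.9], [0, 0, 2], 0.2],
  [[-2.4, -10, -16.9], [0, 0, 3], 0.2],
  [[-3.4, -14, -16.9], [0, 0, 4.5], 0.2],
  [[-4.3, -18, -16.9], [0, 0, 6], 0.2],
  [[-5.3, -22, -16.9], [0, 0, 7.5], 0.2],
  [[-6.2, -26, -16.9], [0, 0, 9], 0.2],
  [[-7.2, -30, -16.9], [0, 0, 10.5], 0.2],
  [[-8.2, -34, -16.9], [0, 0, 12], 0.2],
  [[-9, -37.5, -16.9], [0, 0, 13], 0.2],
  [[-9.5, -39.5, -16.9], [0, 0, 13.1], 0.2],
  [[-9.7, -40.5, -16.9], [0, 0, 13.1], 0.2],
  [[-9.7, -40.5, -16.9], [0, 0, 13.1], 0.2],
  [[-9.7, -40.5, -16.9], [0, 0, 13.1], 0.2],
])

```text
t: 9.47
ee_pos: [361.3, 60.2, 178.7]
eef_rot: [0.999, -0.042, -0.001, 0.0]
wrist_force: [-0.2, -0.2, -2.7]
grip_width: 0.27
```

```bash
python3 - <<'E'
from h import *
np.set_printoptions(precision=4,suppress=True)
c=grab("wrist");cv2.imwrite("pics/w6.png",c["img"])
s=monitor.get_state();print(s["ee_pos"],s["eef_rot"],s["wrist_force"],s["grip_width"])
c=grab("top");crop(c,260,120,400,280,4,"t6.png")
c=grab("side");crop(c,230,130,430,260,4,"s6.png")
E
```

```text
[361.6118  59.6043 178.9309] [ 0.9991 -0.0429 -0.0012  0.0002] [ 0.1612 -0.3768 -2.2094] 0.2722234602206868
```

View pics/w6.png

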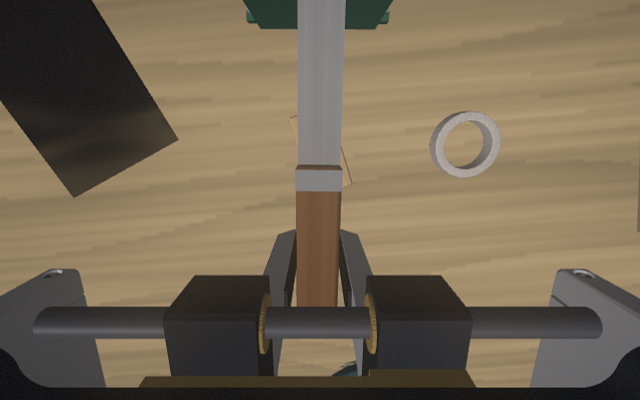

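View pics/t6.png

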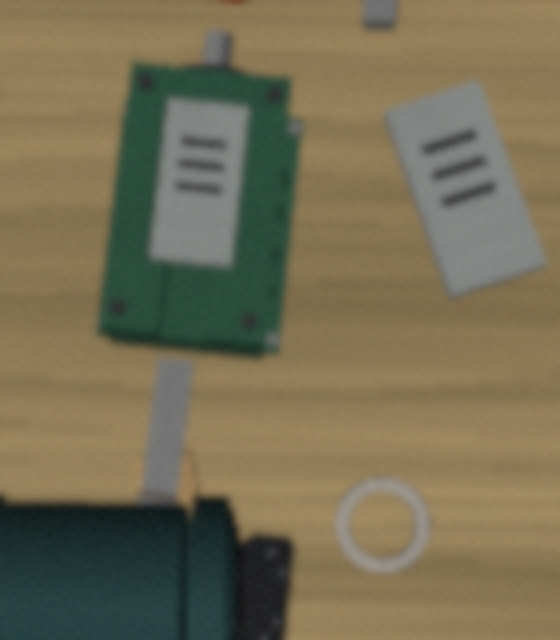

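View pics/s6.png

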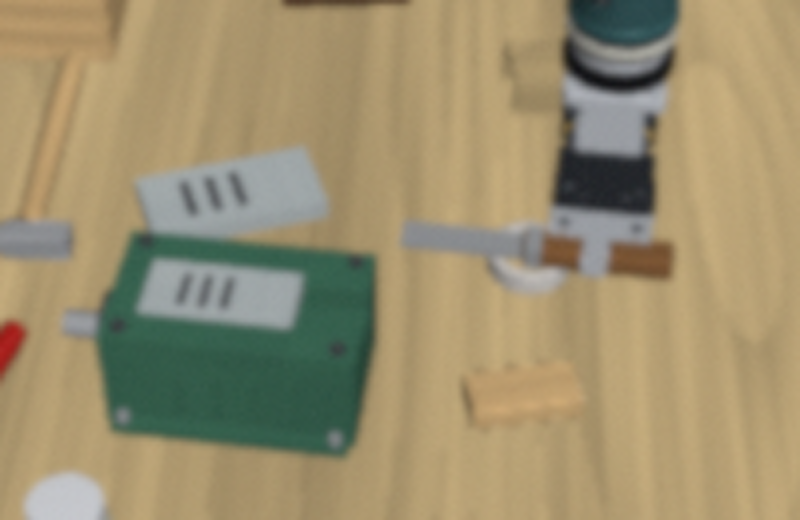

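```bash
python3 - <<'E'
from h import *
np.set_printoptions(precision=2,suppress=True)
t=grab("top");s=grab("side");st=monitor.get_state()
T=lambda x,y:(260+x/4-.4,120+y/4-.4)
S=lambda x,y:(230+x/4-.4,130+y/4-.4)
p,e=tri(t,T(177,361),s,S(403,235));print("tip",p,e)
R0=R.from_quat(st["eef_rot"]).as_matrix();print("tip in tool",R0.T@(p-st["ee_pos"]))
print("tip pred", st["ee_pos"]+R0@[144,0,2.3])
print("blade base top",onz(t,*T(160,493),180))
# cover corners near-left, near-right, far-left, far-right
for nm,a,b in (("NL",(149,262),(296,329)),("NR",(233,268),(305,272)),("FL",(167,97),(137,314)),("FR",(249,104),(154,258))):
    p,e=tri(t,T(*a),s,S(*b));print(nm,p,e,onz(t,*T(*a),97)[:2],onz(s,*S(*b),97)[:2])
for q in ((164,268),(161,336)): print("trench L wall",onz(t,*T(*q),97))
E
```

```text
tip [501.7   44.97 175.39] 1.5858326401319316
tip in tool [140.43   1.5    4.11]
tip pred [505.39  46.15 177.19]
blade base top [413.26  53.6  180.  ]
NL [582.   71.1  97.2] 0.10381957954395986 [581.99  71.12] [582.07  70.89]
NR [579.29   9.94  98.28] 1.4749709953808612 [578.78  10.01] [580.16   8.45]
FL [705.9   61.5   96.69] 0.45944301036469193 [706.04  61.47] [705.59  61.88]
FR [701.06   0.84  98.48] 0.6961190908044864 [701.87   0.82] [701.04  -0.55]
trench L wall [577.78  60.1   97.  ]
trench L wall [527.94  60.87  97.  ]
```

```bash
cat >> h.py <<'E'
PSI=-0.08; M=np.array([528.5,44.9,76.]); UX=np.array([np.cos(PSI),np.sin(PSI),0])
TIP=np.array([142.5,1.0,2.3])
def tcp_for_tip(d,z,pitch):
    Rt=Rdown(PSI,np.radians(pitch)); tip=M*[1,1,0]+UX*d+[0,0,z]
    return tip-Rt@TIP,Rt
def tipnow():
    s=monitor.get_state();p=s["ee_pos"]+R.from_quat(s["eef_rot"]).as_matrix()@TIP
    x=R.from_quat(s["eef_rot"]).as_matrix()[:,0]
    q=p-M; print("tip d %.1f lat %.1f z %.1f pitch %.1f yaw %.3f"%(q@UX,-q[0]*UX[1]+q[1]*UX[0],p[2],-np.degrees(np.arcsin(x[2])),np.arctan2(x[1],x[0])),"F",np.round(s["wrist_force"],1),"Tq",np.round(s["wrist_torque"],2),"g %.3f t %.2f"%(s["grip_width"],s["t"]))
E
python3 - <<'E'
from h import *
tipnow()
plan(*tcp_for_tip(32,115,3)); plan(*tcp_for_tip(32,88,3)); plan(*tcp_for_tip(32,82,3))
E
```

```text
tip d -24.6 lat -1.6 z 177.2 pitch 0.1 yaw -0.088 F [ 0.5  0.4 -1.4] Tq [-0.04  0.21  0.01] g 0.269 t 9.72
shift cm [ 5.7  -0.09  5.48] turn deg [-0.  -2.9 -0.5] rows>= 1.9
shift cm [ 5.7  -0.09  8.18] turn deg [-0.  -2.9 -0.5] rows>= 2.4
shift cm [ 5.7  -0.09  8.78] turn deg [-0.  -2.9 -0.5] rows>= 2.5
```

>>> jog_arm([
  [[2, 0, 1.5], [0, -1, -0.5], 0.2],
  [[4, -0.1, 3.5], [0, -2, -0.5], 0.2],
  [[5.5, -0.1, 5], [0, -2.9, -0.5], 0.2],
  [[5.7, -0.1, 6], [0, -2.9, -0.5], 0.2],
  [[5.7, -0.1, 7], [0, -2.9, -0.5], 0.2],
  [[5.7, -0.1, 7.5], [0, -2.9, -0.5], 0.2],
  [[5.7, -0.1, 7.5], [0, -2.9, -0.5], 0.2],
  [[5.7, -0.1, 7.5], [0, -2.9, -0.5], 0.2],
])

```text
t: 10.38
ee_pos: [418.1, 55.6, 105.3]
eef_rot: [0.999, -0.039, -0.025, -0.001]
wrist_force: [0.0, -0.5, -1.4]
grip_width: 0.27
```

```bash
python3 - <<'E'
from h import *
tipnow()
c=grab("wrist");crop(c,200,0,440,240,2.5,"w7.png")
c=grab("top");crop(c,270,120,360,220,5,"t7.png")
c=grab("side");crop(c,240,160,380,260,5,"s7.png")
E
```

```text
tip d 31.3 lat 1.1 z 95.9 pitch 2.9 yaw -0.078 F [ 0.  -0.5 -1.4] Tq [0.   0.14 0.05] g 0.270 t 10.38
```

View pics/w7.png

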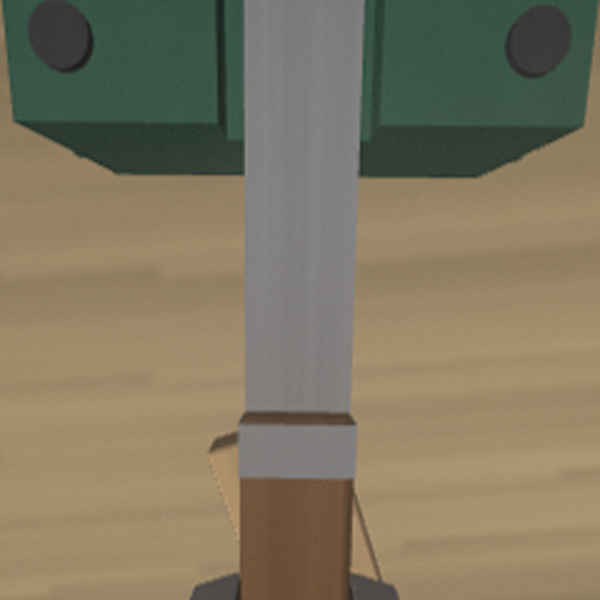

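View pics/t7.png

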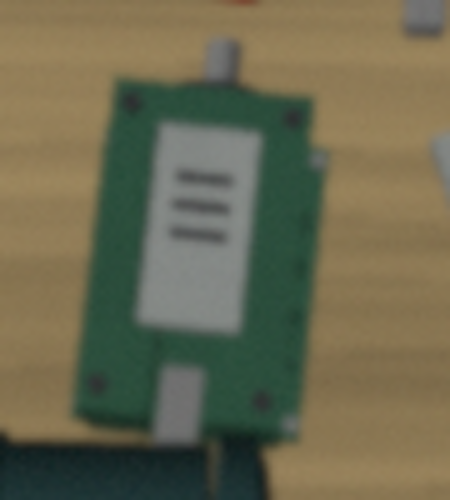

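View pics/s7.png

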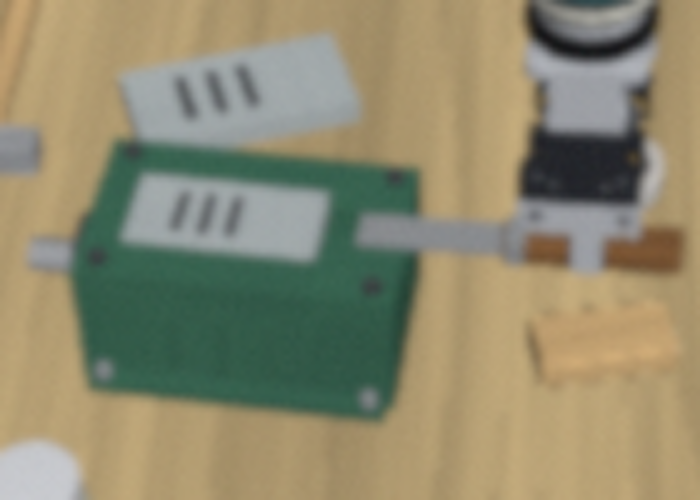

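The blade is centred over the trench: in the wrist crop the floor spans 228–372 and the blade 245–360. In both fixed views the tip is about 21 mm short of the cover. Next I lower onto the floor.

>>> jog_arm([
  [[0, 0, 0.8], [0, 0, 0], 0.2],
  [[0, 0, 1.3], [0, 0, 0], 0.2],
  [[0, 0, 1.5], [0, 0, 0], 0.2],
  [[0, 0, 1.6], [0, 0, 0], 0.2],
  [[0, 0, 1.6], [0, 0, 0], 0.2],
  [[0, 0, 1.6], [0, 0, 0], 0.2],
])

```text
t: 11.03
ee_pos: [417.8, 55.7, 89.0]
eef_rot: [0.999, -0.039, -0.025, -0.001]
wrist_force: [0.8, -0.3, -1.4]
grip_width: 0.273
```

```bash
python3 -c "
from h import *
tipnow()"
```

```text
tip d 31.0 lat 1.2 z 79.5 pitch 2.9 yaw -0.078 F [ 0.8 -0.3 -1.4] Tq [-0.02  0.2  -0.  ] g 0.273 t 11.03
```

>>> jog_arm([
  [[0, 0, 0.1], [0, 0, 0], 0.2],
  [[0, 0, 0.15], [0, 0, 0], 0.2],
  [[0, 0, 0.15], [0, 0, 0], 0.2],
])

```text
t: 11.28
ee_pos: [418.0, 55.7, 87.8]
eef_rot: [0.999, -0.039, -0.025, -0.001]
wrist_force: [-0.5, 0.4, -1.1]
grip_width: 0.272
```

```bash
python3 -c "
from h import *
tipnow()"
```

```text
tip d 31.2 lat 1.2 z 78.4 pitch 2.9 yaw -0.078 F [-0.5  0.4 -1.1] Tq [ 0.    0.07 -0.03] g 0.272 t 11.28
```

>>> jog_arm([
  [[0, 0, 0.08], [0, 0, 0], 0.2],
  [[0, 0, 0.1], [0, 0, 0], 0.2],
  [[0, 0, 0.1], [0, 0, 0], 0.2],
])

```text
t: 11.53
ee_pos: [418.0, 55.7, 86.9]
eef_rot: [0.999, -0.039, -0.025, -0.001]
wrist_force: [-0.7, -0.7, 0.6]
grip_width: 0.269
```

```bash
python3 -c "
from h import *
tipnow()"
```

```text
tip d 31.2 lat 1.2 z 77.5 pitch 2.8 yaw -0.078 F [-0.7 -0.7  0.6] Tq [-0.03  0.02  0.02] g 0.269 t 11.53
```

>>> jog_arm([
  [[0, 0, 0.08], [0, 0, 0], 0.2],
  [[0, 0, 0.1], [0, 0, 0], 0.2],
  [[0, 0, 0.1], [0, 0, 0], 0.2],
])

```text
t: 11.78
ee_pos: [417.9, 55.7, 85.9]
eef_rot: [0.999, -0.039, -0.025, -0.001]
wrist_force: [-1.2, 0.4, 1.9]
grip_width: 0.272
```

```bash
python3 -c "
from h import *
tipnow()"
```

```text
tip d 31.1 lat 1.2 z 76.6 pitch 2.8 yaw -0.078 F [-1.2  0.4  1.9] Tq [-0.   -0.08 -0.06] g 0.272 t 11.78
```

>>> jog_arm([
  [[0.6, 0, -0.03], [0, 0, 0], 0.2],
  [[1.2, 0, -0.06], [0, 0, 0], 0.2],
  [[1.8, 0, -0.09], [0, 0, 0], 0.2],
  [[2.2, 0, -0.11], [0, 0, 0], 0.2],
  [[2.6, 0, -0.13], [0, 0, 0], 0.2],
  [[2.9, 0, -0.145], [0, 0, 0], 0.2],
  [[2.9, 0, -0.145], [0, 0, 0], 0.2],
  [[2.9, 0, -0.145], [0, 0, 0], 0.2],
])

```text
t: 12.45
ee_pos: [447.5, 53.4, 85.7]
eef_rot: [0.999, -0.039, -0.024, -0.001]
wrist_force: [-0.1, -0.0, 2.4]
grip_width: 0.269
```

```bash
python3 -c "
from h import *
tipnow()
c=grab('top');crop(c,270,120,360,220,5,'t8.png')
c=grab('side');crop(c,240,160,380,260,5,'s8.png')
"
```

```text
tip d 60.8 lat 1.2 z 76.4 pitch 2.8 yaw -0.078 F [-0.1 -0.   2.4] Tq [-0.07 -0.33  0.03] g 0.269 t 12.45
```

View pics/t8.png

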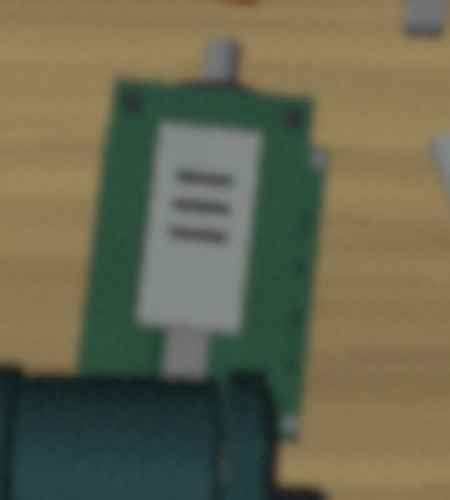

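View pics/s8.png

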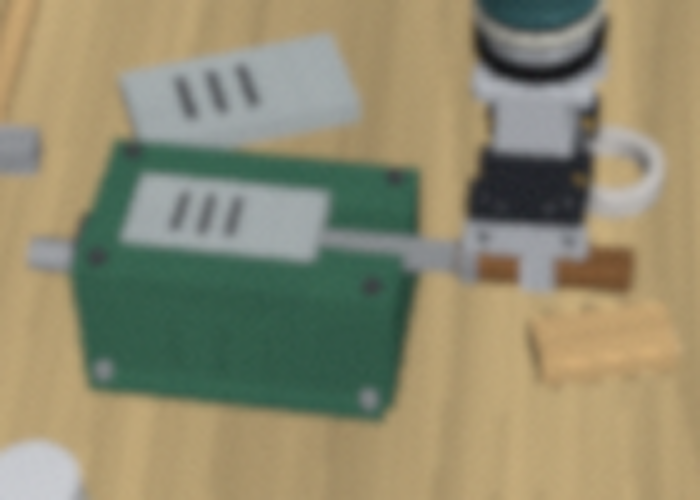

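The blade now disappears under the cover's near edge in both views, with no axial resistance. I'll go 6 mm further in.

>>> jog_arm([
  [[0.2, 0, -0.01], [0, 0, 0], 0.2],
  [[0.4, 0, -0.02], [0, 0, 0], 0.2],
  [[0.6, 0, -0.03], [0, 0, 0], 0.2],
  [[0.6, 0, -0.03], [0, 0, 0], 0.2],
  [[0.6, 0, -0.03], [0, 0, 0], 0.2],
])

```text
t: 12.97
ee_pos: [452.5, 53.0, 85.4]
eef_rot: [0.999, -0.039, -0.025, -0.001]
wrist_force: [-2.6, -0.2, 2.2]
grip_width: 0.272
```

```bash
python3 - <<'E'
from h import *
tipnow()
# lever about the mouth edge: handle-down pitch list
for pt in (0,-3,-6,-9,-12,-14):
    th=np.radians(-pt); d0=66.5
    # blade bottom passes through fulcrum; distance along blade s=d0 from fulcrum to tip, axis 2.5 above bottom
    d=d0*np.cos(th)-2.5*np.sin(th); z=76+d0*np.sin(th)+2.5*np.cos(th)
    print(pt,end=" ");plan(*tcp_for_tip(d,z,pt))
E
```

```text
tip d 65.8 lat 1.3 z 75.9 pitch 2.9 yaw -0.078 F [-2.6 -0.2  2.2] Tq [-0.02  0.04 -0.01] g 0.272 t 12.97
0 shift cm [0.06 0.1  0.46] turn deg [-0.   2.9  0.1] rows>= 0.4
-3 shift cm [0.07 0.1  0.86] turn deg [-0.   5.9  0.1] rows>= 0.8
-6 shift cm [0.1  0.1  1.26] turn deg [-0.   8.9  0.1] rows>= 1.2
-9 shift cm [0.14 0.1  1.65] turn deg [-0.  11.9  0.1] rows>= 1.7
-12 shift cm [0.21 0.1  2.05] turn deg [-0.  14.9  0.1] rows>= 2.1
-14 shift cm [0.27 0.1  2.31] turn deg [-0.  16.9  0.1] rows>= 2.4
```

>>> jog_arm([
  [[0, 0, 0.2], [0, 1.5, 0], 0.2],
  [[0, 0, 0.46], [0, 2.9, 0], 0.2],
  [[0, 0, 0.66], [0, 4.4, 0], 0.2],
  [[0, 0, 0.86], [0, 5.9, 0], 0.2],
  [[0, 0, 1.06], [0, 7.4, 0], 0.2],
  [[0.05, 0, 1.26], [0, 8.9, 0], 0.2],
  [[0.05, 0, 1.26], [0, 8.9, 0], 0.2],
])

```text
t: 13.55
ee_pos: [452.8, 52.9, 73.3]
eef_rot: [0.998, -0.039, 0.054, 0.002]
wrist_force: [1.5, -0.6, 1.6]
grip_width: 0.265
```

```bash
python3 -c "
from h import *
tipnow()
c=grab('top');crop(c,270,120,360,220,5,'t9.png')
c=grab('side');crop(c,240,160,380,260,5,'s9.png')
"
```

```text
tip d 65.8 lat 1.2 z 86.4 pitch -6.2 yaw -0.078 F [ 1.5 -0.6  1.6] Tq [-0.03  0.33 -0.03] g 0.265 t 13.55
```

View pics/s9.png

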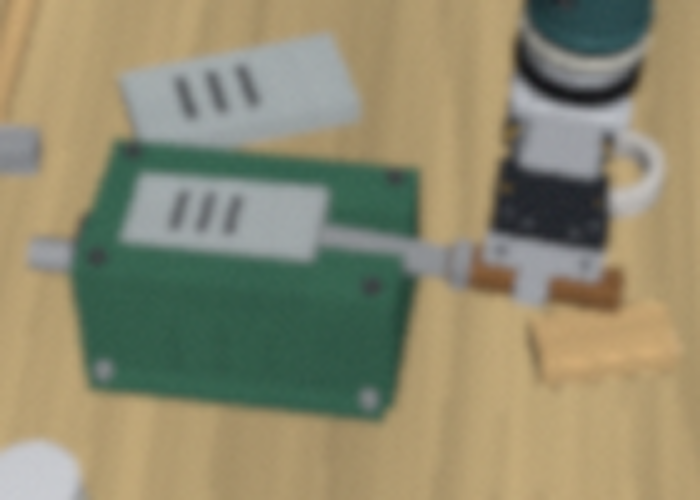

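>>> jog_arm([
  [[0, 0, 0.2], [0, 1.5, 0], 0.2],
  [[0.03, 0, 0.4], [0, 3, 0], 0.2],
  [[0.05, 0, 0.6], [0, 4.5, 0], 0.2],
  [[0.1, 0, 0.8], [0, 6, 0], 0.2],
  [[0.1, 0, 0.8], [0, 6, 0], 0.2],
  [[0.1, 0, 0.8], [0, 6, 0], 0.2],
])

```text
t: 14.15
ee_pos: [453.1, 52.9, 64.3]
eef_rot: [0.994, -0.039, 0.103, 0.004]
wrist_force: [-1.9, -0.2, 0.2]
grip_width: 0.271
```

```bash
python3 -c "
from h import *
tipnow()
c=grab('side');crop(c,240,160,380,260,5,'s10.png')
c=grab('wrist');cv2.imwrite('pics/w10.png',c['img'])
"
```

```text
tip d 64.2 lat 1.3 z 91.2 pitch -11.8 yaw -0.078 F [-1.9 -0.2  0.2] Tq [ 0.01  0.55 -0.04] g 0.271 t 14.15
```

View pics/s10.png

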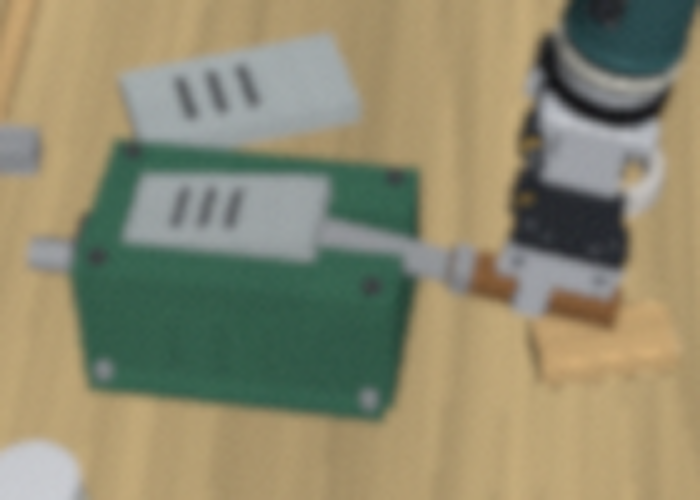

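View pics/w10.png

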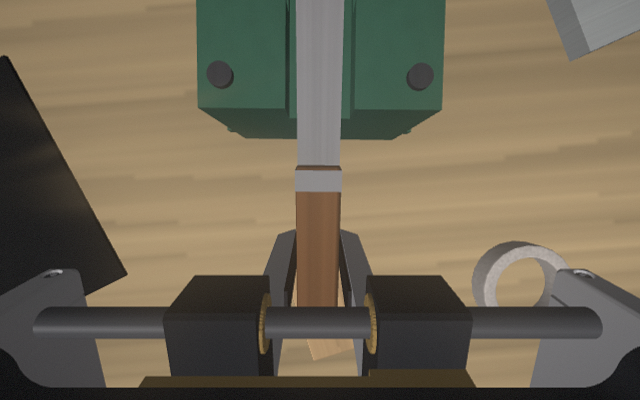

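The cover's near corner has risen, from row 187 to 178 in the side crop. I keep levering.

>>> jog_arm([
  [[0.03, 0, 0.2], [0, 1.5, 0], 0.2],
  [[0.06, 0, 0.4], [0, 3, 0], 0.2],
  [[0.1, 0, 0.55], [0, 4, 0], 0.2],
  [[0.1, 0, 0.55], [0, 4, 0], 0.2],
  [[0.1, 0, 0.55], [0, 4, 0], 0.2],
])

```text
t: 14.67
ee_pos: [456.0, 52.7, 59.6]
eef_rot: [0.99, -0.039, 0.138, 0.005]
wrist_force: [-1.5, -0.4, -0.3]
grip_width: 0.269
```

```bash
python3 -c "
from h import *
tipnow()
c=grab('side');crop(c,240,160,380,260,5,'s11.png')
c=grab('top');crop(c,270,120,360,220,5,'t11.png')
"
```

```text
tip d 64.7 lat 1.3 z 96.5 pitch -15.9 yaw -0.078 F [-1.5 -0.4 -0.3] Tq [-0.    0.54 -0.01] g 0.269 t 14.67
```

View pics/s11.png

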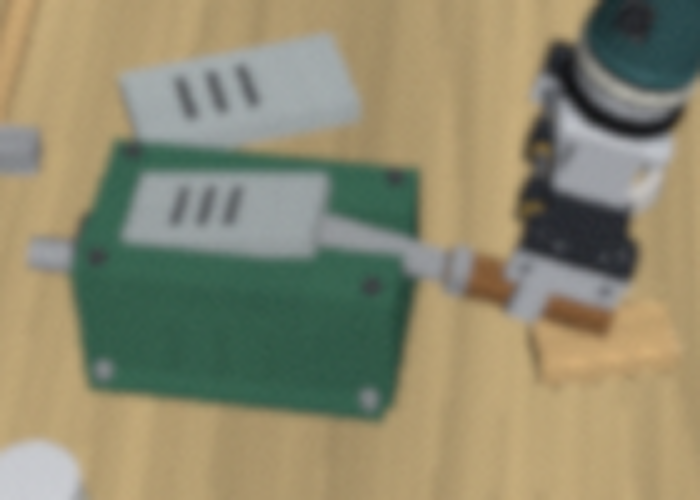

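View pics/t11.png

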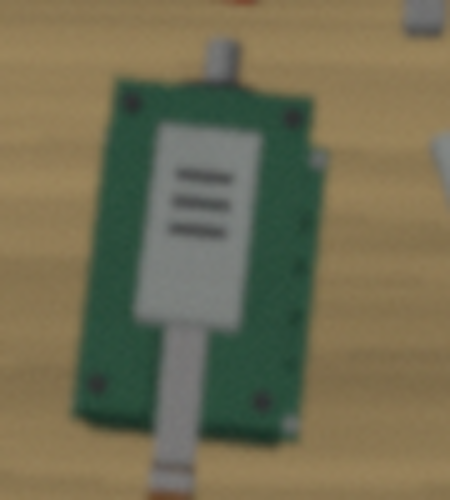

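```bash
python3 - <<'E'
from h import *
np.set_printoptions(precision=1,suppress=True)
t=grab("top");s=grab("side");
T=lambda x,y:(270+x/5-.4,120+y/5-.4)
S=lambda x,y:(240+x/5-.4,160+y/5-.4)
for nm,a,b in (("NR",(242,329),(330,174)),("NL",(135,319),(316,251)),("FL",(159,124),(122,243)),("FR",(263,132),(142,173))):
    print(nm,tri(t,T(*a),s,S(*b)))
for i,q in enumerate([(t,"t12.png",(285,130,330,200),10),(s,"s12.png",(255,180,320,220),10)]): crop(q[0],*q[2],q[3],q[1])
E
```

```text
NR (array([580.1,   9.4, 111.8]), np.float64(0.9549598995733362))
NL (array([584.7,  71.4, 106.5]), np.float64(0.970944945107909))
FL (array([705. ,  61.3,  95.9]), np.float64(0.6008426436394511))
FR (array([701.1,  -0.3,  96.7]), np.float64(0.5833665508544179))
```

View pics/s12.png

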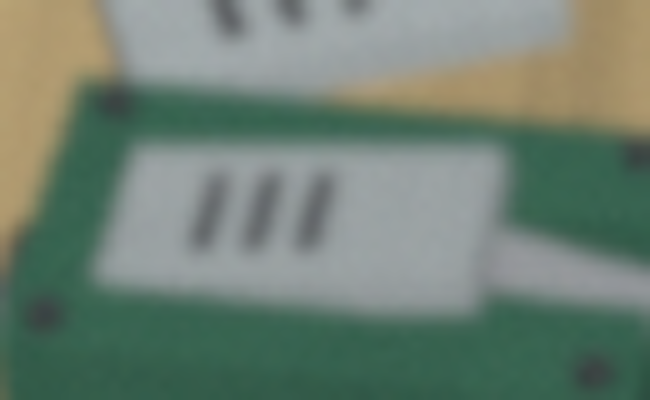

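View pics/t12.png

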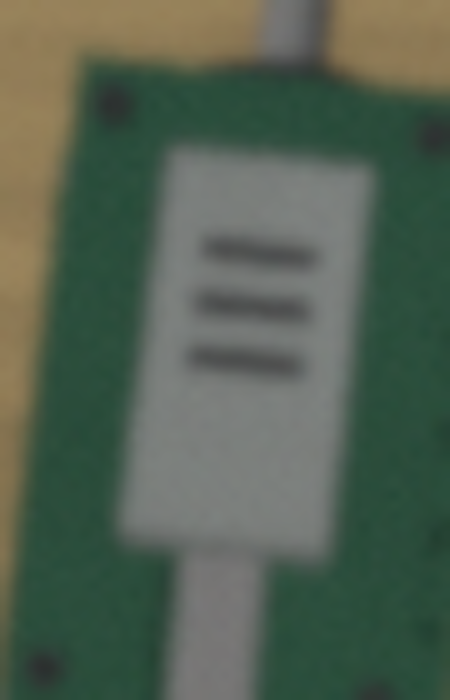

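Triangulated, the near corners are at z ≈ 107–112 and the far corners at about 96, and the load has gone. The catch has let go, so I ease the tip down and withdraw.

>>> jog_arm([
  [[0, 0, -0.25], [0, -2, 0], 0.2],
  [[-0.05, 0, -0.55], [0, -4, 0], 0.2],
  [[-0.1, 0, -0.8], [0, -6, 0], 0.2],
  [[-0.1, 0, -0.8], [0, -6, 0], 0.2],
])

```text
t: 15.2
ee_pos: [454.9, 52.8, 68.2]
eef_rot: [0.995, -0.039, 0.088, 0.003]
wrist_force: [0.6, -0.6, -1.2]
grip_width: 0.27
```

```bash
python3 -c "
from h import *
tipnow()
c=grab('side');crop(c,240,160,380,260,5,'s13.png')
"
```

```text
tip d 66.7 lat 1.2 z 90.9 pitch -10.1 yaw -0.078 F [ 0.6 -0.6 -1.2] Tq [-0.01  0.29 -0.02] g 0.270 t 15.20
```

View pics/s13.png

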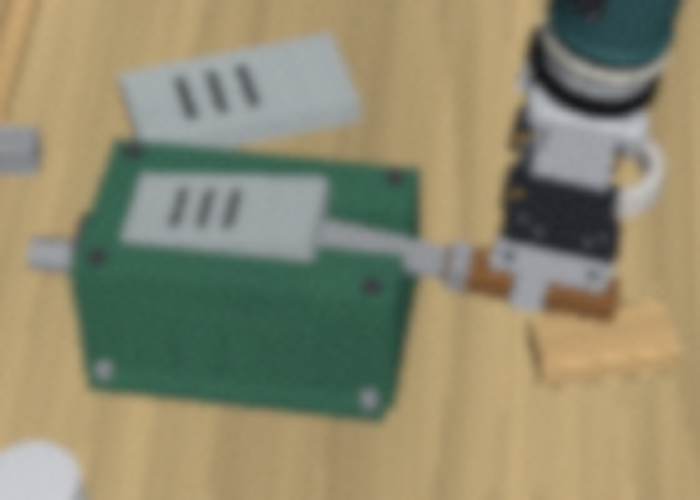

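>>> jog_arm([
  [[0, 0, -0.25], [0, -2, 0], 0.2],
  [[-0.05, 0, -0.5], [0, -4, 0], 0.2],
  [[-0.1, 0, -0.75], [0, -6, 0], 0.2],
  [[-0.1, 0, -0.75], [0, -6, 0], 0.2],
  [[-0.1, 0, -0.75], [0, -6, 0], 0.2],
])

```text
t: 15.67
ee_pos: [451.9, 53.0, 74.7]
eef_rot: [0.999, -0.039, 0.036, 0.001]
wrist_force: [1.7, -0.5, 0.8]
grip_width: 0.27
```

```bash
python3 -c "
from h import *
tipnow()
c=grab('side');crop(c,240,160,380,260,5,'s14.png')
"
```

```text
tip d 65.3 lat 1.2 z 82.8 pitch -4.2 yaw -0.078 F [ 1.7 -0.5  0.8] Tq [-0.04 -0.2  -0.04] g 0.270 t 15.67
```

View pics/s14.png

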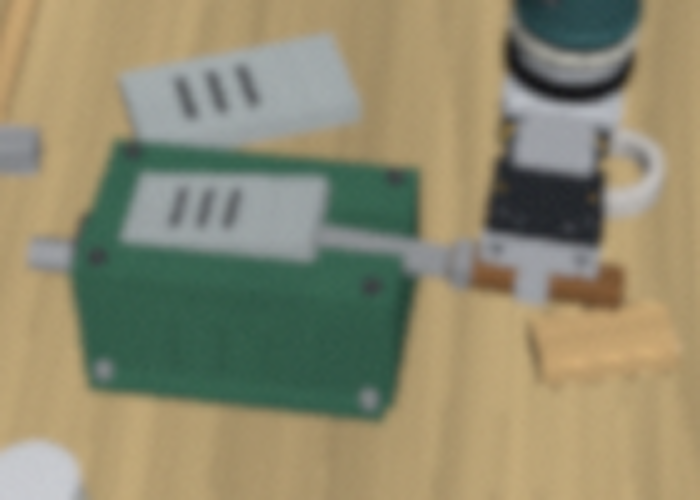

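The cover stays up (corner rows 176 and 261) while the bar has dropped, so it rests on the catch. Withdrawing.

>>> jog_arm([
  [[-0.5, 0, -0.15], [0, 0, 0], 0.2],
  [[-1.5, 0, -0.25], [0, 0, 0], 0.2],
  [[-3, 0, -0.4], [0, 0, 0], 0.2],
  [[-5, 0, -0.55], [0, 0, 0], 0.2],
  [[-7, 0, -0.7], [0, 0, 0], 0.2],
  [[-9, 0, -0.9], [0, 0, 0], 0.2],
  [[-9.5, 0, -2], [0, -2, 0], 0.2],
  [[-9.5, 0, -5], [0, -4.2, 0], 0.2],
  [[-9.5, 0, -7], [0, -4.2, 0], 0.2],
  [[-9.5, 0, -7], [0, -4.2, 0], 0.2],
])

```text
t: 16.55
ee_pos: [352.7, 61.0, 141.2]
eef_rot: [0.999, -0.039, 0.002, -0.0]
wrist_force: [1.4, 0.4, -1.7]
grip_width: 0.273
```

```bash
python3 -c "
from h import *
tipnow()
c=grab('side');crop(c,240,160,380,260,5,'s15.png')
plan([370,-225,80],Rdown(-0.08));plan([370,-225,13],Rdown(-0.08))
"
```

```text
tip d -34.0 lat 1.3 z 139.4 pitch -0.2 yaw -0.078 F [ 1.4  0.4 -1.7] Tq [ 0.    0.22 -0.02] g 0.273 t 16.55
shift cm [ 4.04 28.38  5.88] turn deg [-0.  -0.   0.1] rows>= 7.0
shift cm [ 4.04 28.38 12.58] turn deg [-0.  -0.   0.1] rows>= 7.5
```

View pics/s15.png

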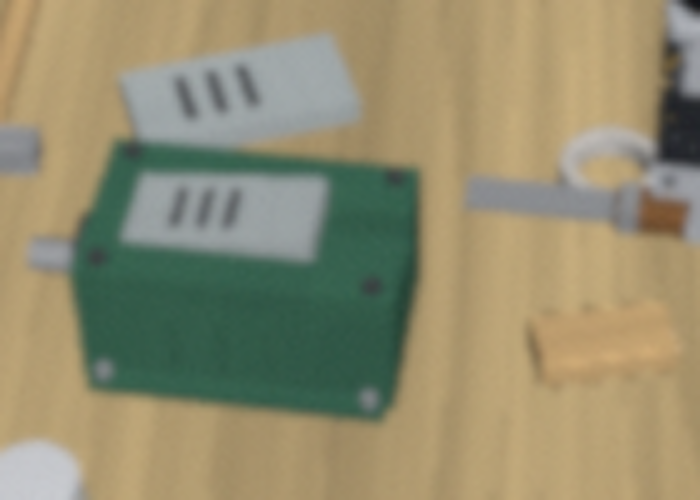

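The bar is out and the cover is still proud. Now I lay the bar down in the free area between the tape roll and the sleeve.

>>> jog_arm([
  [[0.5, 3.5, 0], [0, 0, 0], 0.2],
  [[1, 7.5, 0], [0, 0, 0], 0.2],
  [[1.6, 11.5, 0], [0, 0, 0], 0.2],
  [[2.2, 15.5, 0], [0, 0, 0], 0.2],
  [[2.8, 19.5, 0], [0, 0, 0], 0.2],
  [[3.4, 23.5, 0], [0, 0, 0], 0.2],
  [[3.8, 26.5, 1], [0, 0, 0], 0.2],
  [[4, 28, 3], [0, 0, 0], 0.2],
  [[4, 28.4, 6], [0, 0, 0], 0.2],
  [[4, 28.4, 9], [0, 0, 0], 0.2],
  [[4, 28.4, 11], [0, 0, 0], 0.2],
  [[4, 28.4, 12], [0, 0, 0], 0.2],
  [[4, 28.4, 12.3], [0, 0, 0], 0.2],
  [[4, 28.4, 12.3], [0, 0, 0], 0.2],
  [[4, 28.4, 12.3], [0, 0, 0], 0.2],
])

```text
t: 17.85
ee_pos: [368.9, -225.1, 14.5]
eef_rot: [0.999, -0.039, -0.002, -0.0]
wrist_force: [-0.3, -0.2, -2.1]
grip_width: 0.272
```

```bash
python3 -c "
from h import *
tipnow();print(monitor.get_state()['ee_pos'])
"
```

```text
tip d 4.9 lat -282.6 z 11.7 pitch 0.2 yaw -0.078 F [-0.3 -0.2 -2.1] Tq [ 0.    0.19 -0.01] g 0.272 t 17.85
[ 368.85658776 -225.09790918   14.46721733]
```

>>> jog_arm([
  [[0, 0, 0.15], [0, 0, 0], 0.2],
  [[0, 0, 0.3], [0, 0, 0], 0.2],
  [[0, 0, 0.3], [0, 0, 0], 0.2],
  [[0, 0, 0.3], [0, 0, 0], 0.5],
  [[0, 0, 0.3], [0, 0, 0], 0.6],
  [[0, 0, 0.3], [0, 0, 0], 0.6],
  [[0, 0, 0.3], [0, 0, 0], 0.6],
  [[0, 0, -1.5], [0, 0, 0], 0.6],
  [[0, 0, -5], [0, 0, 0], 0.6],
  [[0, 0, -9], [0, 0, 0], 0.6],
  [[0, 0, -13], [0, 0, 0], 0.8],
  [[0, 0, -17], [0, 0, 0], 1],
  [[0, 0, -20], [0, 0, 0], 1],
  [[0, 0, -20], [0, 0, 0], 1],
])

```text
t: 19.02
ee_pos: [372.5, -227.7, 222.8]
eef_rot: [0.999, -0.039, 0.004, 0.004]
wrist_force: [-0.2, -1.2, 0.3]
grip_width: 0.847
```

```bash
python3 -c "
from h import *
c=grab('wrist');cv2.imwrite('pics/w16.png',c['img']);plan([540,45,250],Rdown(-0.08))
"
```

```text
shift cm [ 14.71 -28.4   -3.17] turn deg [ 0.3 -0.3  0.1] rows>= 7.7
```

View pics/w16.png

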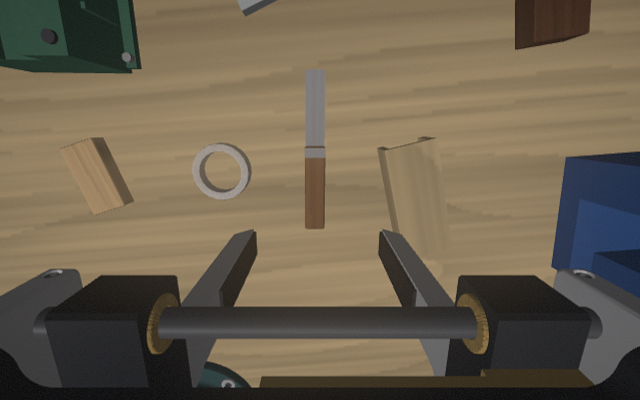

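The bar lies flat on bare bench, tip at (315,70) and butt at (315,229), clear of the tape roll and sleeve. Next I go over the cover.

>>> jog_arm([
  [[2, -4, -1], [0, 0, 0], 1],
  [[4, -8, -3], [0, 0, 0], 1],
  [[6, -11.5, -3], [0, 0, 0], 1],
  [[8, -15.5, -3], [0, 0, 0], 1],
  [[10, -19, -3], [0, 0, 0], 1],
  [[12, -23, -3], [0, 0, 0], 1],
  [[14, -26.5, -3], [0, 0, 0], 1],
  [[14.6, -28.2, -3], [0, 0, 0], 1],
  [[14.6, -28.2, -3], [0, 0, 0], 1],
  [[14.6, -28.2, -3], [0, 0, 0], 1],
])

```text
t: 19.9
ee_pos: [536.7, 45.5, 241.4]
eef_rot: [0.999, -0.038, -0.004, 0.0]
wrist_force: [-0.6, -0.4, -0.3]
grip_width: 1.002
```

```bash
python3 - <<'E'
from h import *
s=monitor.get_state();print(s["ee_pos"],s["grip_width"])
c=grab("wrist");cv2.imwrite("pics/w17.png",c["img"])
E
```

```text
[536.67235744  45.5075736  241.44264626] 1.0024384710580854
```

View pics/w17.png

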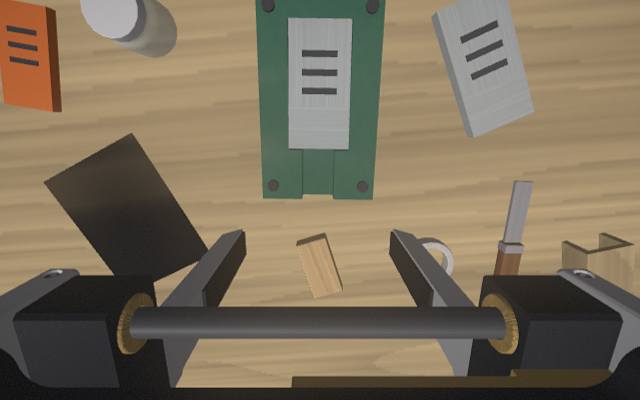

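The wrist view shows the cover's near corners at (289,149) and (350,150), and its far corners at (288,18) and (351,18).

```bash
python3 - <<'E'
from h import *
np.set_printoptions(precision=1,suppress=True)
c=grab("wrist")
for z in (104,108,111):
    a=onz(c,289,149,z);b=onz(c,350,150,z);print(z,a,b,np.linalg.norm(a-b))
a=onz(c,288,18,97);b=onz(c,351,18,97);print(a,b,np.linalg.norm(a-b))
a=onz(c,288,18,97);
# trench mouth top edges at z=97
print(onz(c,301.5,194,76),onz(c,334,194,76))
E
```

```text
104 [587.   69.4 104. ] [581.1   7.5 104. ] 62.20985467986347
108 [587.4  69.  108. ] [581.6   7.9 108. ] 61.39320655964481
111 [587.6  68.7 111. ] [581.9   8.2 111. ] 60.7807204694808
[706.8  58.5  97. ] [702.1  -0.1  97. ] 58.79615698232115
[532.1  63.2  76. ] [529.2  25.6  76. ]
```

```bash
python3 - <<'E'
from h import *
s=monitor.get_state()
plan([599,38.3,130],Rdown(-0.078),s);plan([599,38.3,110],Rdown(-0.078),s)
E
```

```text
shift cm [ 6.35  0.04 11.23] turn deg [ 0.   0.4 -0. ] rows>= 3.1
shift cm [ 6.37  0.04 13.23] turn deg [ 0.   0.4 -0. ] rows>= 3.5
```

>>> jog_arm([
  [[3, 0, 3], [0, 0.4, 0], 1],
  [[6, 0, 6], [0, 0.4, 0], 1],
  [[6.4, 0, 9.5], [0, 0.4, 0], 1],
  [[6.4, 0, 11.3], [0, 0.4, 0], 1],
  [[6.4, 0, 12.3], [0, 0.4, 0], 1],
  [[6.4, 0, 12.8], [0, 0.4, 0], 1],
  [[6.4, 0, 12.8], [0, 0.4, 0], 1],
  [[6.4, 0, 12.8], [0, 0.4, 0], 1],
])

```text
t: 20.67
ee_pos: [601.1, 38.7, 117.8]
eef_rot: [0.999, -0.039, 0.003, -0.0]
wrist_force: [0.2, 0.4, 0.1]
grip_width: 0.997
```

```bash
python3 - <<'E'
from h import *
s=monitor.get_state();print(s["ee_pos"],s["wrist_force"])
plan([599,38.3,110],Rdown(-0.078),s)
c=grab("wrist");crop(c,200,60,440,260,3,"w18.png")
E
```

```text
[601.14526846  38.74130157 117.80613044] [0.22366356 0.37693886 0.0801547 ]
shift cm [-0.22  0.06  0.78] turn deg [-0.  -0.4 -0.1] rows>= 0.2
```

View pics/w18.png

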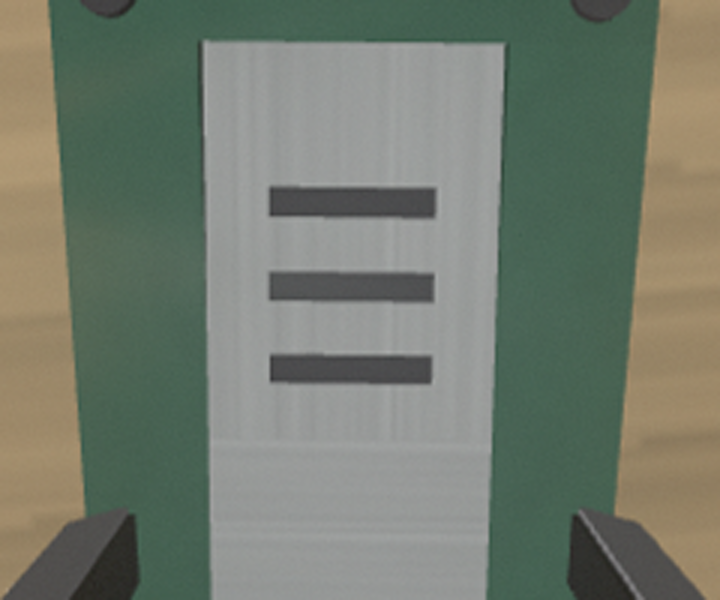

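The cover is centred between the fingers (gaps of 75 and 80 px).

>>> jog_arm([
  [[-0.1, 0, 0.4], [0, -0.2, 0], 1],
  [[-0.2, 0, 0.7], [0, -0.4, 0], 1],
  [[-0.2, 0, 0.75], [0, -0.4, 0], 1],
  [[-0.2, 0, 0.75], [0, -0.4, 0], 1],
])

```text
t: 21.05
ee_pos: [598.5, 39.7, 108.4]
eef_rot: [0.999, -0.039, -0.002, -0.0]
wrist_force: [0.9, 0.5, 0.9]
grip_width: 1.001
```

>>> jog_arm([
  [[0, 0, 0], [0, 0, 0], 0.7],
  [[0, 0, 0], [0, 0, 0], 0.5],
  [[0, 0, 0], [0, 0, 0], 0.5],
  [[0, 0, 0], [0, 0, 0], 0.5],
  [[0, 0, 0], [0, 0, 0], 0.5],
  [[0, 0, 0], [0, 0, 0], 0.5],
  [[0, 0, 0], [0, 0, 0], 0.5],
], squeeze=55)

```text
t: 21.63
ee_pos: [598.6, 39.5, 108.4]
eef_rot: [0.999, -0.039, -0.002, -0.0]
wrist_force: [0.2, -0.3, -0.1]
grip_width: 0.632
```

```bash
python3 - <<'E'
from h import *
s=monitor.get_state();print(s["ee_pos"],s["wrist_force"],s["grip_width"]*94)
E
```

```text
[598.58367795  39.54330296 108.38763143] [ 0.17930638 -0.34371974 -0.12193732] 59.43312255442884
```

Gripped on the 60 mm width (59.4 mm measured). I lift slowly.

>>> jog_arm([
  [[0, 0, -0.3], [0, 0, 0], 0.5],
  [[0, 0, -0.7], [0, 0, 0], 0.5],
  [[0, 0, -1.2], [0, 0, 0], 0.5],
  [[0, 0, -1.8], [0, 0, 0], 0.5],
  [[0, 0, -2.5], [0, 0, 0], 0.5],
  [[0, 0, -3.3], [0, 0, 0], 0.5],
  [[0, 0, -4.2], [0, 0, 0], 0.5],
  [[0, 0, -5], [0, 0, 0], 0.5],
  [[0, 0, -5], [0, 0, 0], 0.5],
])

```text
t: 22.38
ee_pos: [600.1, 39.5, 161.5]
eef_rot: [0.999, -0.039, 0.001, -0.0]
wrist_force: [0.1, -0.2, -1.9]
grip_width: 0.634
```

```bash
python3 - <<'E'
from h import *
s=monitor.get_state();print(s["ee_pos"],s["wrist_force"],s["wrist_torque"],s["grip_width"]*94)
c=grab("wrist");cv2.imwrite("pics/w19.png",c["img"])
c=grab("side");crop(c,230,130,400,260,4.5,"s19.png")
E
```

```text
[600.13419879  39.4912624  161.4845058 ] [ 0.05233588 -0.22535332 -1.92696339] [-0.00910653  0.18168756  0.00939002] 59.6353083117283
```

View pics/w19.png

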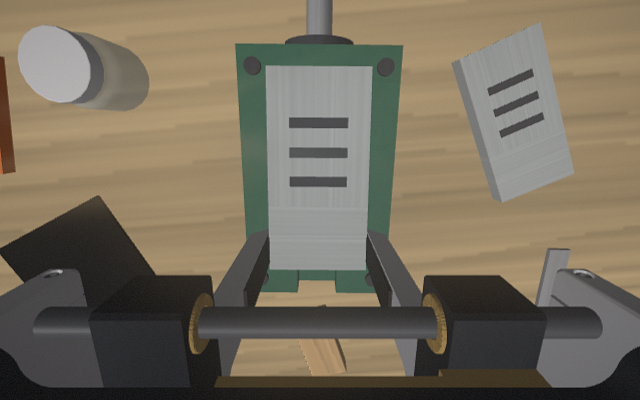

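View pics/s19.png

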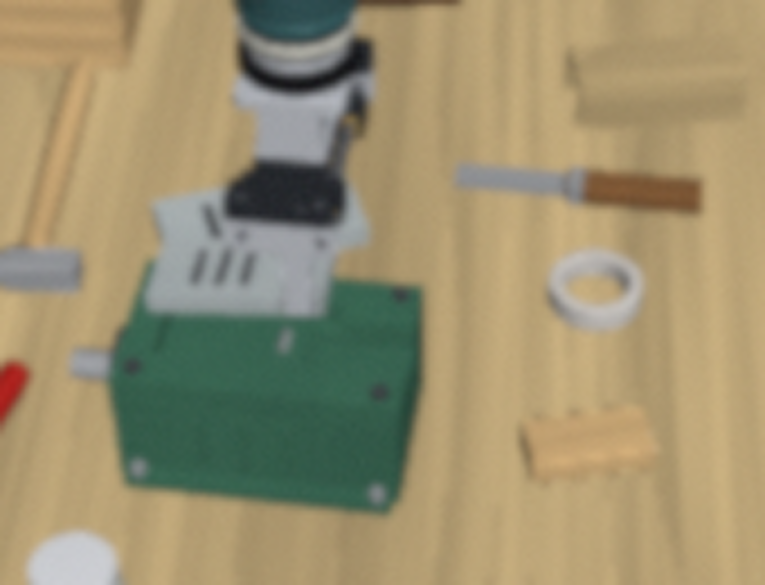

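```bash
python3 - <<'E'
from h import *
np.set_printoptions(precision=1,suppress=True)
c=grab("wrist")
g=cv2.cvtColor(c["img"],cv2.COLOR_BGR2HSV);m=((g[:,:,1]<35)&(g[:,:,2]>115)).astype(np.uint8)
for r in (70,90,140,200,225,240):
    x=np.where(m[r,230:420])[0]+230; print(r,x.min(),x.max())
# solve plane: far end row 66, near row 270 known 120 apart & on ray
a=ray(c,319.5,66);b=ray(c,317,270);a/=np.linalg.norm(a);b/=np.linalg.norm(b)
far_w=105;
for fw in (103.5,105,106.5):
    d=ray(c,319.5,66)*(c["fx"]*60/fw);A=c["ow"]+d
    # intersect ray b with 120 sphere
    q=A-c["ow"];bb=q@b;disc=bb*bb-(q@q-120**2)
    for sg in(-1,1):
        B=c["ow"]+b*(bb+sg*np.sqrt(max(disc,0)));print(fw,A,B,"tilt",np.degrees(np.arcsin((B-A)[2]/120)))
E
```

```text
70 265 371
90 266 371
140 267 369
200 268 367
225 268 367
240 270 365
103.5 [705.9  29.8 140.2] [620.5  37.9 224.1] tilt 44.363862503332186
103.5 [705.9  29.8 140.2] [589.1  40.6 165.2] tilt 12.013520214711301
105 [705.5  29.9 142.8] [624.   37.6 230.6] tilt 46.98062493481954
105 [705.5  29.9 142.8] [587.6  40.7 162.4] tilt 9.396739501247843
106.5 [705.1  29.9 145.4] [627.1  37.4 236.3] tilt 49.22370583834894
106.5 [705.1  29.9 145.4] [586.5  40.8 160.4] tilt 7.153639698023468
```

```bash
python3 - <<'E'
from h import *
s=monitor.get_state()
plan([449.9,303.2,185],Rdown(0.40,np.radians(-6)),s)
E
```

```text
shift cm [-16.9  -25.13  -2.6 ] turn deg [  1.4   6.1 -27.4] rows>= 7.3
```

>>> jog_arm([
  [[0, -0.5, -1.5], [0, 0, 0], 0.5],
  [[-1, -2, -2.6], [0, 0.5, -2], 0.5],
  [[-2.7, -4, -2.6], [0.2, 1, -4.5], 0.5],
  [[-4.4, -6.5, -2.6], [0.4, 1.6, -7], 0.5],
  [[-6.1, -9, -2.6], [0.5, 2.2, -10], 0.5],
  [[-7.8, -11.5, -2.6], [0.6, 2.8, -12.5], 0.5],
  [[-9.5, -14, -2.6], [0.8, 3.4, -15], 0.5],
  [[-11.2, -16.5, -2.6], [0.9, 4, -18], 0.5],
  [[-12.9, -19, -2.6], [1.1, 4.6, -21], 0.5],
  [[-14.6, -21.5, -2.6], [1.2, 5.2, -24], 0.5],
  [[-15.8, -23.5, -2.6], [1.3, 5.7, -26], 0.5],
  [[-16.6, -24.7, -2.6], [1.4, 6.1, -27.4], 0.5],
  [[-16.9, -25.1, -2.6], [1.4, 6.1, -27.4], 0.5],
  [[-16.9, -25.1, -2.6], [1.4, 6.1, -27.4], 0.5],
  [[-16.9, -25.1, -2.6], [1.4, 6.1, -27.4], 0.5],
])

```text
t: 23.78
ee_pos: [450.0, 302.4, 184.5]
eef_rot: [0.979, 0.198, 0.051, -0.01]
wrist_force: [0.5, -0.5, -1.6]
grip_width: 0.632
```

```bash
python3 - <<'E'
from h import *
s=monitor.get_state();print(s["ee_pos"],s["grip_width"]*94)
plan([449.9,303.2,40],Rdown(0.40,np.radians(-6)),s)
plan([449.9,303.2,22],Rdown(0.40,np.radians(-6)),s)
c=grab("wrist");cv2.imwrite("pics/w20.png",c["img"])
c=grab("side");crop(c,240,180,420,340,4,"s20.png")
E
```

```text
[449.99191507 302.35910389 184.50002325] 59.43761599011331
shift cm [-1.48 -0.09 14.37] turn deg [0. 0. 0.] rows>= 3.5
shift cm [-1.67 -0.09 16.16] turn deg [0. 0. 0.] rows>= 3.9
```

View pics/w20.png

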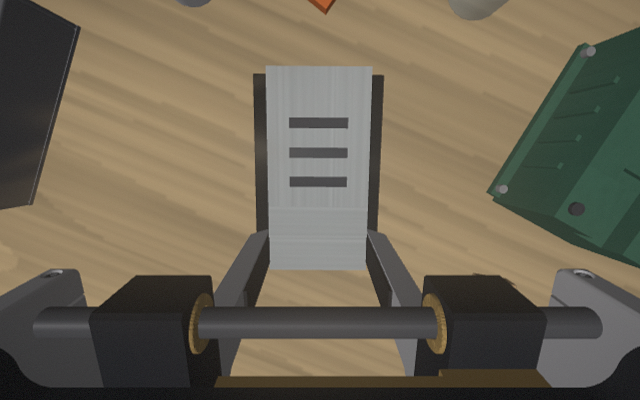

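View pics/s20.png

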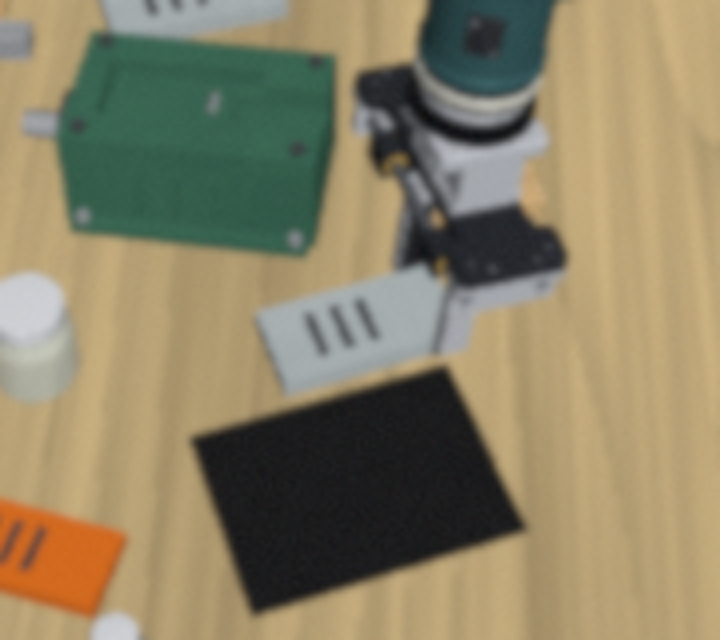

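The cover hangs above the mat, symmetric between its sides (margins 253–266 and 372–383). I lower it.

>>> jog_arm([
  [[-0.3, 0, 3], [0, 0, 0], 0.5],
  [[-0.7, 0, 7], [0, 0, 0], 0.5],
  [[-1.1, 0, 10.5], [0, 0, 0], 0.5],
  [[-1.3, 0, 12.5], [0, 0, 0], 0.5],
  [[-1.45, 0, 14], [0, 0, 0], 0.5],
  [[-1.5, 0, 14.7], [0, 0, 0], 0.5],
  [[-1.53, 0, 14.9], [0, 0, 0], 0.5],
  [[-1.53, 0, 14.9], [0, 0, 0], 0.5],
  [[-1.53, 0, 14.9], [0, 0, 0], 0.5],
])

```text
t: 24.63
ee_pos: [451.6, 303.4, 36.7]
eef_rot: [0.979, 0.198, 0.053, -0.011]
wrist_force: [-0.8, 0.3, -1.3]
grip_width: 0.635
```

```bash
python3 - <<'E'
from h import *
s=monitor.get_state();print(s["ee_pos"],s["grip_width"]*94,s["wrist_force"],s["wrist_torque"])
c=grab("side");crop(c,270,230,420,340,5,"s21.png")
E
```

```text
[451.62626823 303.37479937  36.74054739] 59.673699488159485 [-0.8191095   0.34862596 -1.32742874] [-0.10608524  0.26232829  0.08281497]
```

View pics/s21.png

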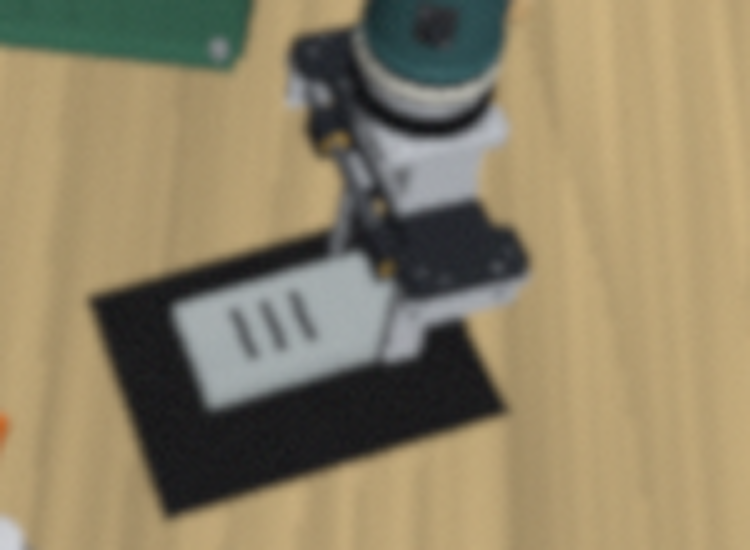

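>>> jog_arm([
  [[-0.05, 0, 0.5], [0, 0, 0], 0.5],
  [[-0.1, 0, 1], [0, 0, 0], 0.5],
  [[-0.14, 0, 1.3], [0, 0, 0], 0.5],
  [[-0.14, 0, 1.3], [0, 0, 0], 0.5],
])

```text
t: 25.02
ee_pos: [449.5, 302.8, 21.1]
eef_rot: [0.979, 0.199, 0.051, -0.01]
wrist_force: [-0.2, -0.5, -2.5]
grip_width: 0.632
```

>>> jog_arm([
  [[-0.02, 0, 0.2], [0, 0, 0], 0.5],
  [[-0.03, 0, 0.3], [0, 0, 0], 0.5],
  [[-0.03, 0, 0.3], [0, 0, 0], 0.5],
])

```text
t: 25.27
ee_pos: [450.1, 303.1, 18.9]
eef_rot: [0.979, 0.199, 0.051, -0.011]
wrist_force: [-0.1, -0.5, -1.9]
grip_width: 0.631
```

>>> jog_arm([
  [[-0.01, 0, 0.1], [0, 0, 0], 0.5],
  [[-0.02, 0, 0.2], [0, 0, 0], 0.5],
  [[-0.02, 0, 0.2], [0, 0, 0], 0.5],
])

```text
t: 25.52
ee_pos: [450.5, 303.3, 18.0]
eef_rot: [0.979, 0.199, 0.052, -0.011]
wrist_force: [-1.5, -1.0, 2.1]
grip_width: 0.631
```

```bash
python3 - <<'E'
from h import *
s=monitor.get_state();print(s["ee_pos"],s["grip_width"]*94,s["wrist_force"],s["wrist_torque"])
c=grab("side");crop(c,270,230,420,340,5,"s22.png")
c=grab("wrist");cv2.imwrite("pics/w22.png",c["img"])
E
```

```text
[450.50835813 303.29741564  17.97206868] 59.307028758320584 [-1.49901652 -0.97931131  2.05812292] [-0.33185312  0.53959195 -0.02697303]
```

View pics/w22.png

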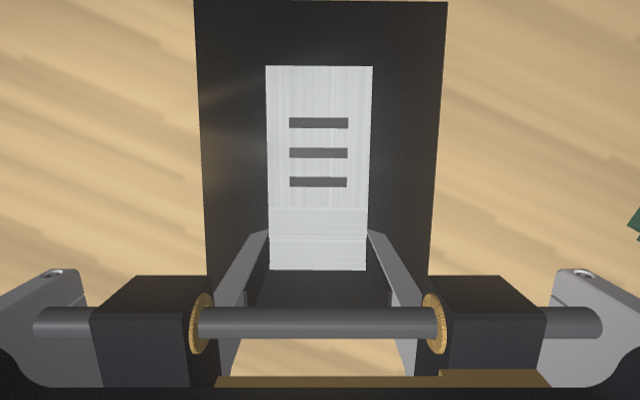

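Contact is made and the cover sits mid-mat. I release and rise.

>>> jog_arm([
  [[0, 0, 0], [0, 0, 0], 0.66],
  [[0, 0, 0], [0, 0, 0], 0.7],
  [[0, 0, 0], [0, 0, 0], 0.8],
  [[0, 0, 0], [0, 0, 0], 0.9],
  [[0, 0, 0], [0, 0, 0], 0.9],
  [[0, 0, 0], [0, 0, 0], 0.9],
  [[0.1, 0, -1], [0, 0, 0], 0.9],
  [[0.3, 0, -3], [0, 0, 0], 0.9],
  [[0.6, 0, -6], [0, 0, 0], 0.9],
  [[1, 0, -10], [0, 0, 0], 0.9],
  [[1.4, 0, -14], [0, 0, 0], 0.9],
  [[-3, 0, -18], [0, 0, 0], 0.9],
  [[-6, 0, -20], [0, -6, 0], 0.9],
  [[-9, 0, -20], [0, -6, 0], 0.9],
  [[-9, 0, -20], [0, -6, 0], 0.9],
])

```text
t: 26.87
ee_pos: [344.8, 258.6, 208.6]
eef_rot: [0.98, 0.199, 0.0, -0.001]
wrist_force: [-0.5, 0.0, -0.6]
grip_width: 0.896
```

```bash
python3 - <<'E'
from h import *
np.set_printoptions(precision=1,suppress=True)
c=grab("wrist");cv2.imwrite("pics/w23.png",c["img"])
c=grab("side");crop(c,230,100,430,340,2.5,"s23.png")
t=grab("top");crop(t,170,120,450,310,2.85,"t23.png")
E
```

```text
(no output)
```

View pics/w23.png

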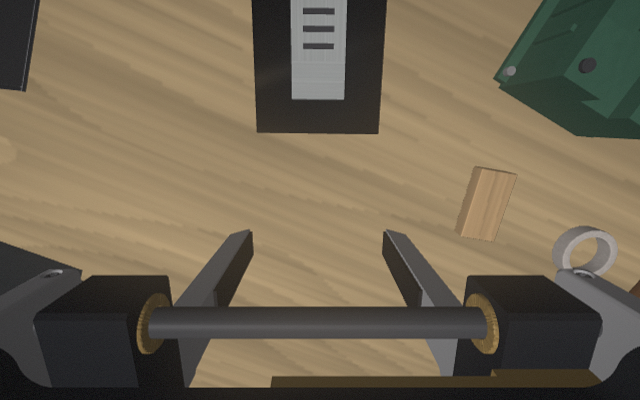

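View pics/s23.png

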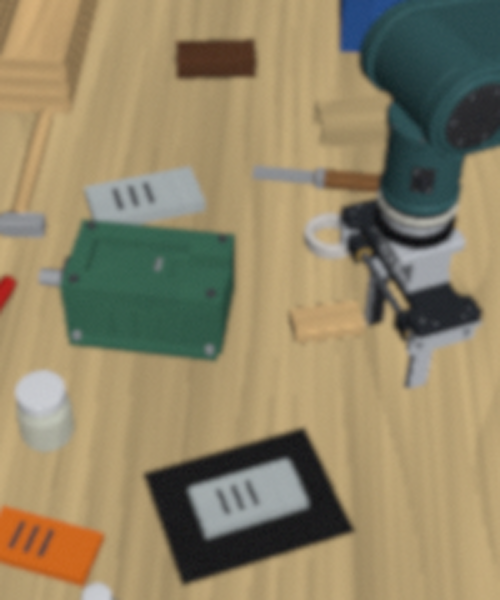

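View pics/t23.png

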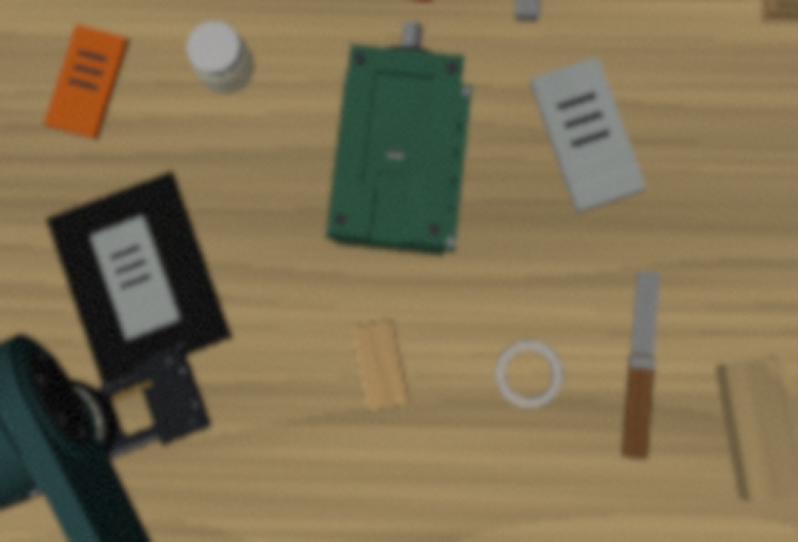

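```bash
python3 - <<'E'
from h import *
s=monitor.get_state();print(s["t"],s["wrist_force"],np.abs(s["qd"]).max())
print(workorder.sign_off())
E
```

```text
27.0167 [-0.39664648  0.21028286  0.60214926] 0.03418407415567757
the job is handed in; nothing more can be done
None
```

I finished the job and handed it in at about t = 27 s; no verdict is reported.

**What I did:** I drew the bar out of the sleeve by its blade, laid it on the bench and let go. I then took it by the handle and levered the cover up until the catch let go. The bar went down on bare bench between the tape roll and the sleeve, and the cover, lifted off near its raised end, went down on the mat.

**Last checks:**
- **Cover:** it lies bars-up and looks flat on the mat. In the side view its centre is about 5 mm from the mat's.
- **Bar:** it lies flat on the bench, touching nothing else.
- **Bystanders:** the last views showed no sign that any had moved, though I did not measure this. The last overhead crop left out the dark block and the glue bottle.
- **Robot:** the gripper was open and clear of everything, with the wrist force near zero.

**Checks that disagreed:**
- **Prising force:** the wrist force, read only at the end of each move, never showed the 15–25 N expected. I judged the release from the pictures instead: the cover's near end stood about 10–14 mm proud and stayed up after the bar was withdrawn.
- **Cover tilt:** while the cover was held, my estimates of its tilt ranged from 7 to 12 degrees. I corrected by 6 degrees, and it settled flat when released.

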